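# File the last screw box into the packed rack

### The job

Put the spare box of screws away in the plywood rack, standing on its end and in line with the three boxes already there. They have spread out, so nudge them apart to make room, without knocking any over or lifting any out; at the end all four stand upright side by side, fully down on the rack's floor. Leave the mug, tin, glue bottle and wood offcut where they are.

Things in the scene. Friction and masses are not known exactly. Their poses are not given: they have to be found in the camera images.
- rack: Plywood rack with blue ends and strips, screwed to the bench, open above, for four boxes side by side. Origin: centre of its underside, on the bench; y along the row, x across, z up. Two end cheeks, inner faces at y = +-79 mm, 12 mm thick, tops 56 mm above the bench. Low strips along both sides, inner faces at x = +-34 mm, tops 18 mm above the bench. Outside 82 x 182 mm. Four boxes fill it with 6 mm to spare
- rack_floor (a point): Centre of the rack's floor, 10 mm above the bench: slippery white laminate (friction about 0.16)
- spare_box_mid (a point): Centre of the spare box, 40 mm above its lower end, 27 mm from its narrow faces, 19 mm from its broad faces
- spare_box: The spare box: closed yellow and brown cardboard screw box standing on end, alone on the bench, right of the wooden tool box. 54 mm wide, 38 mm thick, 80 mm high, square edges, about 0.3 kg (0.2 to 0.4). Axes: x across the width, y up, z along the thickness; origin: middle of the broad face on its -z side
- row_a: Box like the spare one, on end on the rack's floor, thickness along the row (row_a at the +y end, row_b mid, row_c at the -y end). Loose; pushed at its top edge it slides rather than tips. Wider of the two gaps between the three: 16 to 26 mm; 2 to 6 mm from each outer box to its cheek. Axes and origin as for the spare box
- row_a_mid (a point): Centre of that box (40 mm above its lower end)
- row_b: Box like the spare one, on end on the rack's floor, thickness along the row (row_a at the +y end, row_b mid, row_c at the -y end). Loose; pushed at its top edge it slides rather than tips. Wider of the two gaps between the three: 16 to 26 mm; 2 to 6 mm from each outer box to its cheek. Axes and origin as for the spare box
- row_b_mid (a point): Centre of that box (40 mm above its lower end)
- row_c: Box like the spare one, on end on the rack's floor, thickness along the row (row_a at the +y end, row_b mid, row_c at the -y end). Loose; pushed at its top edge it slides rather than tips. Wider of the two gaps between the three: 16 to 26 mm; 2 to 6 mm from each outer box to its cheek. Axes and origin as for the spare box
- row_c_mid (a point): Centre of that box (40 mm above its lower end)
- tea_mug: Green and white mug, 78 mm wide, 101 mm high, standing left of the rack; origin at the centre of its underside
- wax_tin: Round green and cream tin, 78 mm across, 34 mm high, left of and beyond the rack; origin at the centre of its underside
- glue_bottle: Yellowish glue bottle with a red nozzle, 63 mm wide, 174 mm high, far right; origin at the centre of its underside
- offcut: Dark wood offcut, 45 x 140 x 32 mm, lying beyond the spare box; origin at the centre of its underside
Mind the look-alikes: they are no part of the job. Leave any purple look-alike of the row_b alone. Leave any orange look-alike of the spare_box alone.

How it is judged:
By the outcome, as a careful person would: the job done as asked, in the order asked, and still so for the second after the job is handed in, with the robot touching nothing.
It also fails if it takes over 62 s, if anything falls off the work surface, if the arm or the gripper's body presses on something with over 40 N, if the wrist force passes 120 N, or if a joint passes its speed limit or range.

### The arm

A 6-joint arm with a two-finger parallel gripper is mounted at the origin on a cart in front of the work surface, level with it; the furniture and walls round the work are solid. World frame = base frame: x ahead of the robot, y to its left, z up, the work surface at z = 0. Lengths are in m, angles in rad, forces in N, time in s.
With the tool pointing down it reaches from about 0.35 to 0.975 m from the base axis. Payload 7.1 kg.
Tool frame: the origin (TCP) lies on the front face of the gripper's body, between the roots of the fingers; the fingertips stand 80 mm ahead of it and the grasp point (between the pads) lies 61 mm ahead of it; z points along the fingers, x is the direction in which the jaws open and shut, and the axes are right-handed (so a half turn about z gives the same grasp; the last joint's range is limited). The gripper opens to 88 mm and grips with 3 to 60 N. Pads are 20 mm wide; open, the fingers measure 115 mm over their backs; the gripper's body (75 mm by 178 mm) begins 61 mm behind the grasp point.
Start: joints at [-1.255, 0.423, 1.63, -0, 1.089, -0.019], TCP at [0.205, -0.59, 0.303] pointing down, gripper open.
Joint ranges: [-3, 3], [-0.9, 2.11], [0.09, 2.58], [-1.31, 4.45], [0.11, 2.69], [-2.54, 2.54]. Speed limits (rad/s): [2.39, 2.39, 3.01, 3.14, 3.14, 3.14].

### API

Orientations are given as a 3x3 rotation matrix whose columns are the frame's x, y, z axes.
In Python, from plant import robot gives the robot as it stands.
- The arm moves only by the shell command python3 -m inch 'ROWS'. ROWS is JSON, a list of rows, each a list of 3 entries, a list of its own where there are three numbers: the turn, a rotation vector about the world's x, y, z in degrees, then the shift along the world's x, y, z in mm, then the opening, from 0 (shut) to 1 (fully open). In form: [[[rx, ry, rz], [tx, ty, tz], jaw], ...]. A call has 1 to 8 rows; each row is the pose to reach, as a shift and turn from the pose commanded when the call began; what a row does not reach only later rows make up. A row lasts 1/10 s, in which the tool goes at most 50 mm and 8.59 degrees, less where a joint would pass 70% of its speed; a pose out of reach is approached as far as the arm can. A call with a gripper value outside its range is refused whole. The fingers move at their own pace and stop on an object; the grip force is fixed at half the most. Time passes only in rows, so rows that repeat a pose let the fingers close. It gives the time, the measured TCP pose, the force and the opening at its end, in the units of the state.
- robot.get_state(): the state, without advancing time (a new reading comes with each control period).
- robot.read_camera(name): name is "scene" or "top"; returns the picture (400x640x3 uint8, blue, green, red); there is no depth.
- robot.camera_params(name): a dict with "fovy" (degrees; the focal length in pixels is half the picture's height over the tangent of half this angle, whatever the lens; pixels are square), "cx", "cy" (the principal point, pixels), "extrinsics" (4x4, takes a point from world to camera coordinates). Camera axes: x right, y down, z forward; pixel columns grow to the right and rows downward; lengths in m; the calibration is good to about 2 mm. A picture is of the moment at which its call begins. camera_params takes no time and is no camera call.
- robot.job_done(): hands the job in, once; it reports no verdict.
Trained networks look in the newest picture that a camera, given by its name, has taken for a name from the list of things; names that differ only in an ending like _2 or _b are one class to them, and where a whole thing is asked for, a point or a joint stands for the part that bears it (a point fixed in the world has none). Each returns a list of dicts, best first, with "confidence" (0 to 1); they miss things now and then, are a little off and sometimes report something else, mostly with a low value. They report only what shows in the picture. A call takes as long as a camera call. They do not tell look-alikes from the thing itself.
- robot.find_in(camera, name): "box" ([left, top, right, bottom] in pixels, round what is visible of it).
- robot.trace(camera, name): "region" (400x640 bool, what is visible of it) and "box" ([left, top, right, bottom] in pixels, round what is visible of it).
- robot.mark_of(camera, name): "pixel" ([column, row] in pixels: a listed point, or the origin of a listed thing).
The state is a dict: "t": time; "joint_positions": joint angles; "qvel": joint speeds; "joint_efforts": joint torques, N m; "tool_pos": TCP position; "ee_rot": TCP orientation; "ft_force": force on the tool from outside, world axes, zero at the start; "torque": the same for the moment, N m; "opening": opening from 0.0 (shut) to 1.0 (fully open).
Only numpy, scipy, OpenCV 4.12 (cv2) and the standard library are available. Lean on these libraries where they do the work, as an engineer would, in place of code of your own. Each camera call takes 0.05 s, during which the arm holds its last target.

## Working session

There is one attempt and no reset: what is moved stays moved. The work goes in short steps, Python scripts to look and compute and a shell command to move; the robot and the scene stay as the last step left them, time stands still between calls to the robot, and variables do not carry over. Pictures are saved under pics/ and viewed, and the job is handed in when it is done.

```bash
mkdir -p pics; ls; python3 - <<'E'
from plant import robot
import cv2,numpy as np
s=robot.get_state();print(s['t'],s['tool_pos'],s['ee_rot'],s['opening'],s['ft_force'])
for c in('scene','top'):
    cv2.imwrite(f'pics/{c}0.png',robot.read_camera(c));p=robot.camera_params(c);print(c,p)
E
```

```text
pics
0.0 [ 0.20525903 -0.58986534  0.30191828] [[ 3.28595942e-01 -9.44470477e-01 -4.73907155e-04]
 [-9.44469364e-01 -3.28596282e-01  1.45040236e-03]
 [-1.52558634e-03 -2.90055394e-05 -9.99998836e-01]] 1.0025492379885212 [ 1.08325217  0.37187859 -0.42247471]
scene {'fovy': 48.06598503293666, 'cx': 317.5963132865088, 'cy': 196.4992520215479, 'extrinsics': array([[-8.35652845e-01, -5.49256494e-01, -1.27557071e-03,
         4.94033690e-01],
       [-2.18846469e-01,  3.35086855e-01, -9.16418585e-01,
         1.48646115e-01],
       [ 5.03776286e-01, -7.65528643e-01, -4.00219127e-01,
         1.69022020e+00],
       [ 0.00000000e+00,  0.00000000e+00,  0.00000000e+00,
         1.00000000e+00]])}
top {'fovy': 49.79313524129063, 'cx': 316.32029965940364, 'cy': 202.00111433143024, 'extrinsics': array([[ 0.01794392, -0.99977804,  0.01103987,  0.08179254],
       [-0.99702368, -0.01872032, -0.07478863,  0.55510649],
       [ 0.0749787 , -0.00966501, -0.9971383 ,  1.42567959],
       [ 0.        ,  0.        ,  0.        ,  1.        ]])}
```

View pics/scene0.png

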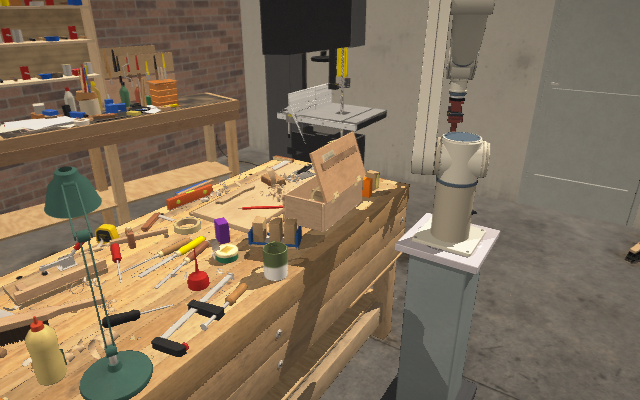

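View pics/top0.png

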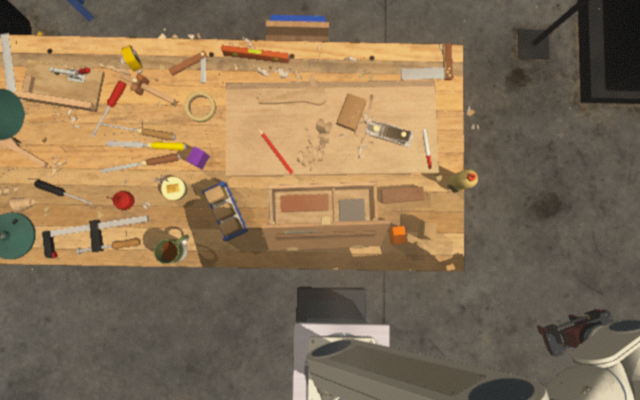

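```bash
python3 - <<'E'
from plant import robot
for c in('scene','top'):
    for n in('rack','spare_box','row_b'):
        print(c,n,[(round(d['confidence'],2),[int(v) for v in d['box']]) for d in robot.find_in(c,n)])
    for n in('rack','rack_floor','spare_box_mid','row_b_mid','spare_box'):
        print(c,n,[(round(d['confidence'],2),[round(float(v),1) for v in d['pixel']]) for d in robot.mark_of(c,n)])
E
```

```text
scene rack [(0.69, [251, 224, 303, 251])]
scene spare_box [(0.63, [366, 169, 381, 190]), (0.48, [365, 180, 374, 198])]
scene row_b [(0.79, [251, 210, 264, 242]), (0.79, [213, 218, 229, 243]), (0.76, [271, 214, 286, 242]), (0.65, [288, 216, 296, 242])]
scene rack [(0.62, [277.1, 241.7])]
scene rack_floor [(0.8, [275.9, 241.1]), (0.67, [277.1, 243.0])]
scene spare_box_mid [(0.75, [362.0, 187.9]), (0.72, [368.8, 181.2])]
scene row_b_mid [(0.83, [225.4, 227.9]), (0.54, [277.5, 231.0])]
scene spare_box [(0.53, [362.8, 191.5]), (0.5, [368.6, 178.1]), (0.39, [295.5, 229.8])]
top rack [(0.62, [201, 182, 247, 243])]
top spare_box [(0.69, [421, 224, 433, 241]), (0.52, [386, 226, 405, 243])]
top row_b [(0.87, [189, 144, 210, 170]), (0.78, [213, 202, 235, 223]), (0.75, [203, 187, 227, 206]), (0.71, [222, 219, 239, 236])]
top rack [(0.78, [221.4, 208.7])]
top rack_floor [(0.79, [228.2, 208.4])]
top spare_box_mid [(0.81, [428.0, 232.4]), (0.72, [399.5, 233.1])]
top row_b_mid [(0.83, [195.2, 157.3]), (0.62, [224.2, 211.3]), (0.61, [425.8, 231.5])]
top spare_box [(0.82, [424.5, 230.0]), (0.69, [388.6, 235.6])]
```

```bash
python3 - <<'E'
import cv2,numpy as np
t=cv2.imread('pics/top0.png');s=cv2.imread('pics/scene0.png')
f=lambda im,x,y,w,h,k:cv2.resize(im[y:y+h,x:x+w],None,fx=k,fy=k,interpolation=cv2.INTER_CUBIC)
a=f(t,190,175,66,75,6);b=f(t,375,175,66,75,6)
cv2.imwrite('pics/c1.png',np.hstack([a,b]))
a=f(s,240,200,66,56,6);b=f(s,340,155,66,56,6)
cv2.imwrite('pics/c2.png',np.hstack([a,b]))
E
```

```text
(no output)
```

View pics/c1.png

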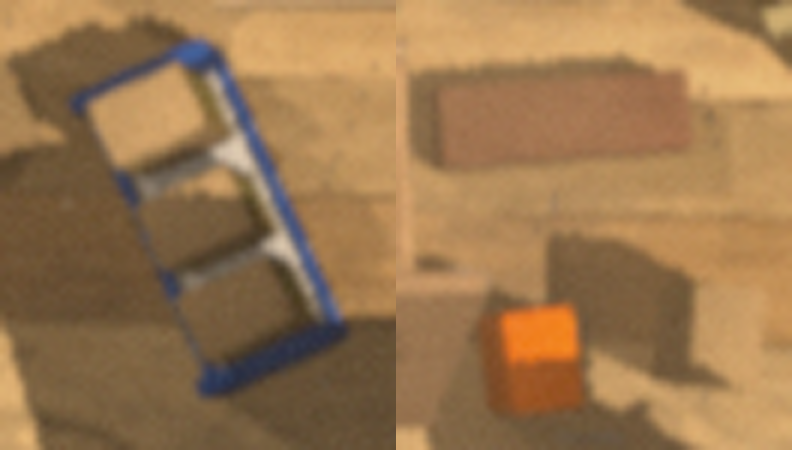

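View pics/c2.png

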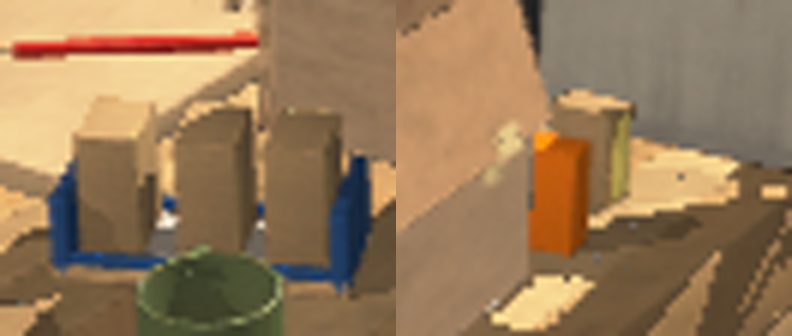

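```bash
cat > h.py <<'E'
import numpy as np,cv2
from plant import robot
P={c:robot.camera_params(c) for c in('scene','top')}
def proj(c,X):
    p=P[c];X=np.atleast_2d(X);q=(p['extrinsics']@np.c_[X,np.ones(len(X))].T)[:3]
    f=200/np.tan(np.radians(p['fovy']/2))
    return np.c_[f*q[0]/q[2]+p['cx'],f*q[1]/q[2]+p['cy']]
def ray(c,uv,z):
    p=P[c];f=200/np.tan(np.radians(p['fovy']/2));E=p['extrinsics']
    d=E[:3,:3].T@np.array([(uv[0]-p['cx'])/f,(uv[1]-p['cy'])/f,1]);o=-E[:3,:3].T@E[:3,3]
    return o+d*(z-o[2])/d[2]
def tri(a,b):
    A=[];B=[]
    for c,uv in((('top'),a),(('scene'),b)):
        p=P[c];f=200/np.tan(np.radians(p['fovy']/2));E=p['extrinsics']
        d=E[:3,:3].T@np.array([(uv[0]-p['cx'])/f,(uv[1]-p['cy'])/f,1]);d/=np.linalg.norm(d);o=-E[:3,:3].T@E[:3,3]
        M=np.eye(3)-np.outer(d,d);A.append(M);B.append(M@o)
    return np.linalg.solve(sum(A),sum(B))
def prism(cx,cy,th,x0,x1,y0,y1,z0,z1):
    c,s=np.cos(th),np.sin(th)
    return np.array([[cx+c*x-s*y,cy+s*x+c*y,z] for z in(z0,z1) for x,y in((x0,y0),(x1,y0),(x1,y1),(x0,y1))])
ED=[(0,1),(1,2),(2,3),(3,0),(4,5),(5,6),(6,7),(7,4),(0,4),(1,5),(2,6),(3,7)]
def wire(img,c,pr,off,k,col,top=False):
    q=(proj(c,pr)-off+0.5)*k-0.5
    for i,j in ED:
        if top and (i<4 or j<4):continue
        cv2.line(img,tuple(int(v*16) for v in q[i]),tuple(int(v*16) for v in q[j]),col,1,cv2.LINE_AA,4)
def crop(im,x,y,w,h,k):return cv2.resize(im[y:y+h,x:x+w],None,fx=k,fy=k,interpolation=cv2.INTER_CUBIC)
def rackparts(x,y,t):
    return [prism(x,y,t,-.041,.041,.079,.091,0,.056),prism(x,y,t,-.041,.041,-.091,-.079,0,.056),
            prism(x,y,t,.034,.041,-.091,.091,0,.018),prism(x,y,t,-.041,-.034,-.091,.091,0,.018)]
E
python3 - <<'E'
from h import *
from scipy.optimize import minimize
cs=[ray('top',u,.056) for u in((202.5,191.7),(221.7,182),(224.2,240.3),(247.8,229.2))];print(np.round(cs,3))
print('tri spare',tri((428,232.4),(368.8,181.2)),'rackfloor',tri((228.2,208.4),(276,241.5)),'rowmid',tri((224.2,211.3),(277.5,231)))
m=np.mean(cs,0);d=cs[0]-cs[2];th=np.arctan2(d[1],d[0])-np.pi/2;print(m,np.degrees(th))
ims={c:cv2.imread(f'pics/{c}0.png') for c in P}
R={'top':(190,175,66,75),'scene':(240,200,66,56)}
bl={}
for c,(x,y,w,h) in R.items():
    i=ims[c][y:y+h,x:x+w].astype(float)
    bl[c]=np.clip((i[...,0]-i[...,2]-0)/60,0,1)
def cost(v,cams):
    e=0
    for c in cams:
        x,y,w,h=R[c];k=8;M=np.zeros((h*k,w*k),np.uint8)
        for pr in rackparts(*v):
            hull=cv2.convexHull(((proj(c,pr)-(x,y)+.5)*k-.5).astype(np.float32)).astype(np.float32)
            cv2.fillConvexPoly(M,(hull*16).astype(np.int32),255,cv2.LINE_8,4)
        # occluded by boxes/mug: only count observed blue outside model, and model-not-blue lightly
        m=cv2.resize(M,(w,h),interpolation=cv2.INTER_AREA)/255.
        e+=np.sum(bl[c]*(1-m))+0.5*np.sum(m*(1-bl[c]))
    return e
v0=[m[0],m[1],th]
for cams in(['top'],['scene'],['top','scene']):
    r=minimize(cost,v0,args=(cams,),method='Nelder-Mead',options=dict(initial_simplex=[v0]+[[v0[0]+.008*(i==0),v0[1]+.008*(i==1),v0[2]+.06*(i==2)] for i in range(3)]))
    print(cams,r.x[:2],np.degrees(r.x[2]),r.fun)
    np.save('rack_'+''.join(cams)+'.npy',r.x)
E
```

```text
[[0.578 0.465 0.056]
 [0.611 0.403 0.056]
 [0.421 0.389 0.056]
 [0.458 0.313 0.056]]
tri spare [ 0.46820088 -0.27522987  0.02993718] rackfloor [ 0.52459324  0.3883264  -0.0020833 ] rowmid [0.51228283 0.39174634 0.0468156 ]
[0.51674225 0.39267046 0.056     ] -64.12221976521336
['top'] [0.51695206 0.39670231] -64.91544830540637 240.91950980392156
['scene'] [0.52211297 0.39082709] -59.299131359107406 266.1721568627451
['top', 'scene'] [0.5172244  0.39630344] -63.14375933172002 516.7198039215687
```

```bash
cat > ov.py <<'E'
from h import *
def ov(name,v,boxes,it='0',spare=None):
    k=8;out=[]
    for c,(x,y,w,h) in {'top':(192,178,48+12,66),'scene':(244,204,62,52)}.items():
        im=crop(cv2.imread(f'pics/{c}{it}.png'),x,y,w,h,k);raw=im.copy()
        for i,p in enumerate(rackparts(*v)):wire(im,c,p,(x,y),k,(255,255,0),top=(c=='top'))
        for yy in boxes:
            xo,t=(0,0)
            if np.ndim(yy):yy,xo,t=yy
            cc,s=np.cos(v[2]),np.sin(v[2])
            wire(im,c,prism(v[0]+cc*xo-s*yy,v[1]+s*xo+cc*yy,v[2]+np.radians(t),-.027,.027,-.019,.019,.010,.090),(x,y),k,(0,0,255))
        out.append(im)
    H=max(o.shape[0] for o in out);o=np.hstack([np.pad(o,((0,H-o.shape[0]),(0,0),(0,0))) for o in out])
    if o.shape[1]>800:o=cv2.resize(o,(800,int(o.shape[0]*800/o.shape[1])))
    cv2.imwrite('pics/'+name,o)
E
python3 - <<'E'
from ov import *
ov('o1.png',[.517,.3945,np.radians(-64.5)],[.056,0,-.056])
E
```

```text
(no output)
```

View pics/o1.png

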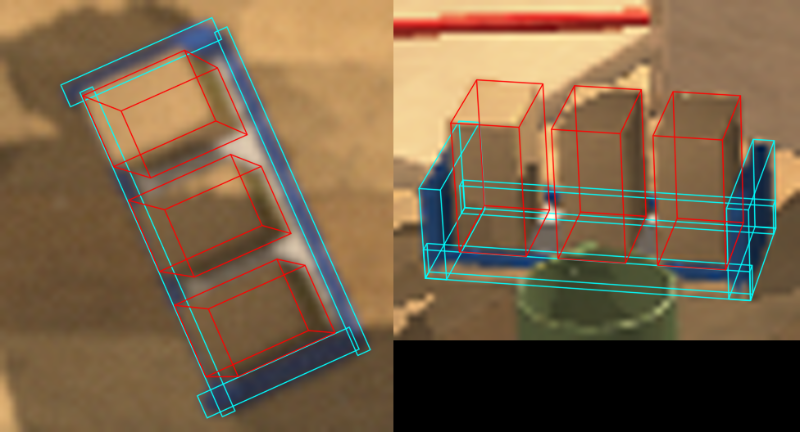

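```bash
cat > fit.py <<'E'
from h import *
from scipy.optimize import minimize
R={'top':(190,175,66,75),'scene':(240,200,66,56)}
K=8
def feats(it='0'):
    bl={}
    for c,(x,y,w,h) in R.items():
        i=cv2.imread(f'pics/{c}{it}.png')[y:y+h,x:x+w].astype(float)
        d=i[...,0]-i[...,2]   # wood: -50.., white/grey ~0, blue +50
        sat=(i[...,2]-i[...,0])/(i.sum(2)/3+1)
        mask=np.ones((h,w))
        if c=='scene':
            g=i[...,1]-(i[...,0]+i[...,2])/2
            mask[41:,18:50]=0
        bl[c]=(sat,mask)
    return bl
CLS={'blue':-1.2,'white':0.03,'box':.45,'bg':.45}
def render(c,v):
    x,y,w,h=R[c];M=np.full((h*K,w*K),3,np.uint8)
    def fill(pr,l):
        hull=cv2.convexHull(((proj(c,pr)-(x,y)+.5)*K-.5).astype(np.float32))
        cv2.fillConvexPoly(M,(hull*16).astype(np.int32),l,cv2.LINE_8,4)
    th=v[2];cc,s=np.cos(th),np.sin(th)
    pa=rackparts(*v[:3]);fill(pa[2],0)
    if c=='top':fill(pa[3],0)
    fl=prism(v[0],v[1],th,-.034,.034,-.079,.079,.0099,.010);fill(fl,1)
    E=P[c]['extrinsics'];o=-E[:3,:3].T@E[:3,3]
    if c=='scene':
        # far strip inside face visible over floor
        pass
    its=[(pa[0],0,.085),(pa[1],0,-.085)]+[(prism(v[0]-s*b,v[1]+cc*b,th,-.027,.027,-.019,.019,.010,.090),2,b) for b in v[3:]]
    yc=-s*(o[0]-v[0])+cc*(o[1]-v[1])
    for pr,l,b in sorted(its,key=lambda q:-abs(q[2]-yc)):fill(pr,l)
    if c=='scene':fill(pa[3],0)
    return M
def cost(v,F,cams,ret=False):
    e=0
    for c in cams:
        x,y,w,h=R[c];M=render(c,v)
        lut=np.zeros(256,np.float32);lut[:4]=[CLS['blue'],CLS['white'],CLS['box'],CLS['bg']]
        m=cv2.GaussianBlur(cv2.resize(lut[M],(w,h),interpolation=cv2.INTER_AREA),(0,0),.6)
        s,k=F[c];e+=np.sum(k*np.clip(np.abs(m-np.clip(s,-1.2,.45)),0,.8))
    return e
def fit(v0,F,cams,free,step=(.005,.005,.05,.006,.006,.006)):
    v0=np.array(v0,float);free=list(free)
    def g(p):
        v=v0.copy();v[free]=p;return cost(v,F,cams)
    p=v0[free]
    for _ in range(2):
        sx=[p]+[p+np.array(step)[free]*(np.arange(len(free))==i) for i in range(len(free))]
        r=minimize(g,p,method='Nelder-Mead',options=dict(initial_simplex=sx,maxiter=600));p=r.x
    v=v0.copy();v[free]=p;return v,r.fun
E
python3 - <<'E'
from fit import *
from ov import ov
F=feats()
x,y,w,h=R['top'];print(np.round(F['top'][0][20:50:3,15:50:3],2))
v0=[.519,.392,np.radians(-64.5),.056,0,-.056]
for cams in(['top'],['scene'],['top','scene']):
    v,f=fit(v0,F,cams,range(6));print(cams,np.round(v,4),np.degrees(v[2]),f)
ov('o2.png',v[:3],v[3:])
E
```

```text
[[ 0.58  0.65  0.61  0.65  0.65  0.63  0.64  0.66  0.12  0.21  0.67  0.66]
 [ 0.59  0.61  0.64  0.65  0.64  0.66  0.62  0.45  0.24 -0.52  0.65  0.65]
 [ 0.65  0.54  0.65  0.67  0.63  0.5   0.29  0.24  0.23  0.04  0.33  0.64]
 [ 0.63  0.45  0.1   0.31  0.26  0.35  0.59  0.64  0.61  0.29 -0.35  0.66]
 [ 0.63  0.67 -0.24  0.3   0.54  0.6   0.64  0.64  0.63  0.52 -0.09  0.48]
 [ 0.75  0.73  0.55  0.62  0.64  0.64  0.64  0.57  0.65  0.84  0.27 -0.35]
 [ 0.68  0.71  0.67  0.41  0.58  0.6   0.66  0.6   0.63  0.58  0.42 -0.26]
 [ 0.71  0.68  0.68  0.43  0.6   0.62  0.65  0.61  0.56  0.3   0.23  0.22]
 [ 0.66  0.71  0.69  0.63  0.4   0.51  0.48  0.26  0.36  0.59  0.6   0.31]
 [ 0.68  0.69  0.66  0.72  0.    0.24  0.4   0.6   0.62  0.61  0.66  0.67]]
['top'] [ 0.5144  0.3924 -1.129   0.0634  0.0014 -0.0521] -64.68587187737637 330.6021915135313
['scene'] [ 5.1390e-01  3.9530e-01 -1.1418e+00  6.0800e-02  5.0000e-04 -5.2000e-02] -65.42288832366788 153.81580372230488
['top', 'scene'] [ 0.5148  0.3927 -1.1256  0.0622  0.0014 -0.0514] -64.49342898401795 498.53495081133303
```

View pics/o2.png

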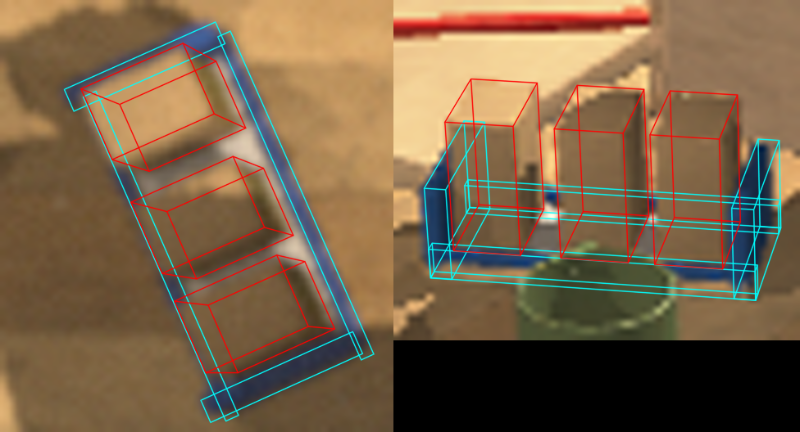

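```bash
sed -i "s/^CLS=.*/CLS={'blue':-.6,'white':.23,'box':.62,'bg':.62}/; s/np.clip(s,-1.2,.45)/np.clip(s,-.6,.62)/" fit.py
python3 - <<'E'
from fit import *
from ov import ov
F=feats()
s=F['scene'][0];print(np.round(s[28:46:2,2:66:4],2))
v0=[.519,.392,np.radians(-64.5),.056,0,-.056]
for cams in(['top'],['scene'],['top','scene']):
    v,f=fit(v0,F,cams,range(6));print(cams,np.round(v,4),np.degrees(v[2]),f)
    if cams==['top']: ov('o3.png',v[:3],v[3:])
ov('o4.png',v[:3],v[3:])
E
```

```text
[[ 0.53  0.52  0.45  0.6   0.59  0.6   0.61  0.6   0.59  0.58  0.57  0.6
   0.58  0.59 -0.17  0.67]
 [ 0.51  0.54 -0.49  0.59  0.58  0.59  0.63  0.6   0.59  0.59  0.6   0.59
   0.58  0.6  -1.    0.69]
 [ 0.7   0.54 -0.99  0.6   0.59  0.58  0.6   0.61  0.59  0.59  0.58  0.58
   0.59  0.6  -0.95  0.69]
 [ 0.67  0.61 -0.96  0.58  0.6   0.58  0.59  0.57  0.59  0.59  0.57  0.58
   0.59  0.58 -0.99  0.69]
 [ 0.63  0.61 -1.03  0.59  0.61  0.59  0.41  0.52  0.6   0.59  0.55  0.59
   0.58  0.29 -1.    0.6 ]
 [ 0.64  0.61 -1.01  0.56  0.59  0.57  0.19  0.56  0.58  0.56  0.29  0.58
   0.6   0.45 -0.94  0.55]
 [ 0.65  0.62 -1.01  0.57  0.57  0.58  0.2   0.56  0.54  0.59  0.2   0.59
   0.58  0.45 -0.94  0.54]
 [ 0.6   0.62 -0.98 -1.02 -0.54 -0.05  0.05  0.46  0.49  0.51  0.21  0.59
   0.59  0.47 -0.98  0.57]
 [ 0.62  0.59 -0.38  0.2  -0.51 -0.93  0.49  0.31  0.35  0.33  0.36 -0.93
  -0.51  0.16 -0.95  0.57]]
['top'] [ 5.1570e-01  3.9630e-01 -1.1159e+00  6.0100e-02 -7.0000e-04 -5.6100e-02] -63.93351437160869 169.5635477171314
['scene'] [ 0.5193  0.3923 -1.1067  0.0581 -0.0025 -0.0556] -63.41083249654772 296.4080373934766
['top', 'scene'] [ 0.5161  0.3962 -1.1098  0.0593 -0.0019 -0.0562] -63.58632859836468 479.63551336409296
```

View pics/o3.png

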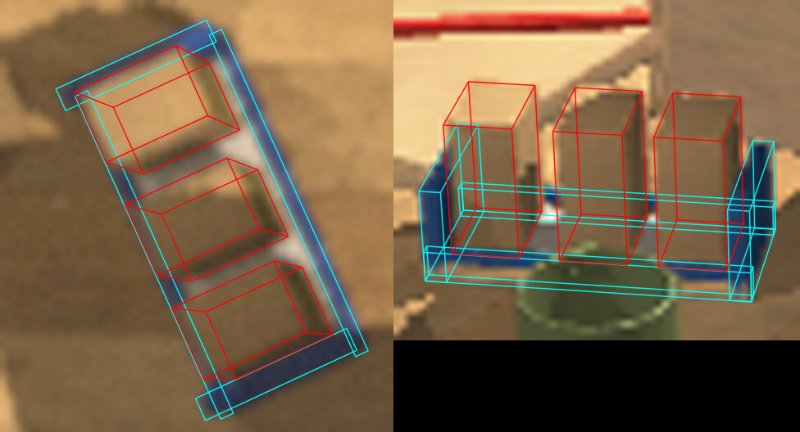

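View pics/o4.png

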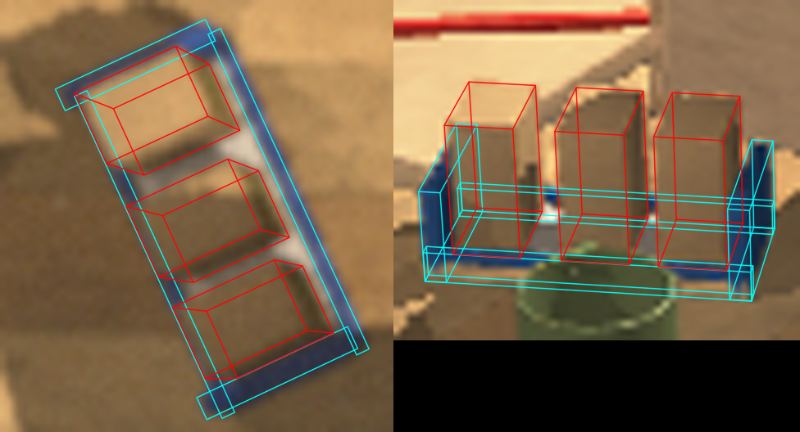

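```bash
python3 - <<'E'
from fit import *
x,y,w,h=245,205,60,50;k=6
raw=crop(cv2.imread('pics/scene0.png'),x,y,w,h,k);im=raw.copy()
v=[.5175,.393,np.radians(-63.8),.0593,-.0019,-.0562]
for p in rackparts(*v[:3]):wire(im,'scene',p,(x,y),k,(255,255,0))
th=v[2];c,s=np.cos(th),np.sin(th)
for b in v[3:]:wire(im,'scene',prism(v[0]-s*b,v[1]+c*b,th,-.027,.027,-.019,.019,.010,.090),(x,y),k,(0,0,255))
a=np.hstack([raw,im])
x,y,w,h=192,178,60,66
raw=crop(cv2.imread('pics/top0.png'),x,y,w,h,k);raw=np.clip(raw.astype(float)*1.6,0,255).astype(np.uint8);im=raw.copy()
for p in rackparts(*v[:3]):wire(im,'top',p,(x,y),k,(255,255,0),True)
for b in v[3:]:wire(im,'top',prism(v[0]-s*b,v[1]+c*b,th,-.027,.027,-.019,.019,.010,.090),(x,y),k,(0,0,255))
cv2.imwrite('pics/z1.png',a);cv2.imwrite('pics/z2.png',np.hstack([raw,im]))
E
```

```text
(no output)
```

View pics/z1.png

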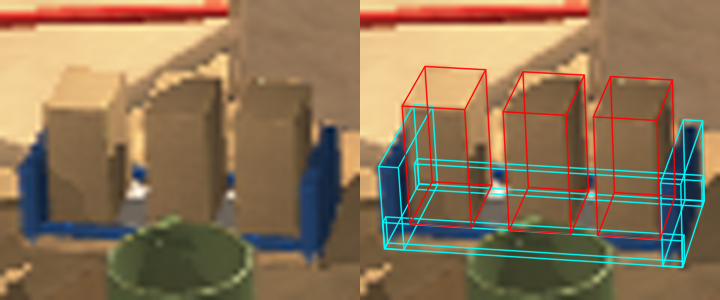

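View pics/z2.png

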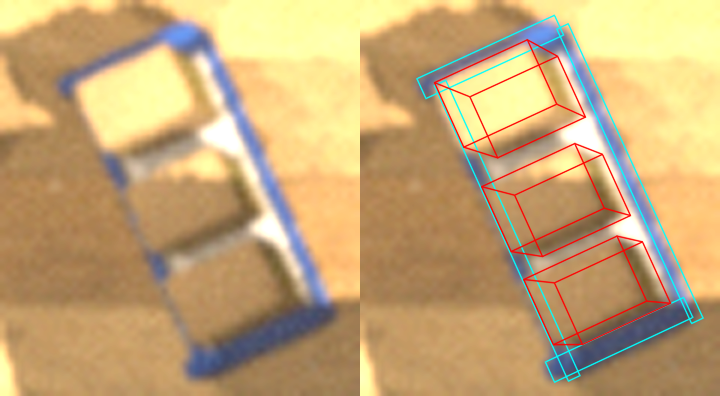

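```bash
python3 - <<'E'
import cv2,numpy as np
t=cv2.imread('pics/top0.png').astype(float)
s=(t[...,2]-t[...,0])
for (a,b,r0,r1) in((40,455,255,285),(20,460,25,60)):
    for x in range(a,b,30):
        col=cv2.GaussianBlur(s,(0,0),1.0)[r0:r1,x-3:x+4].mean(1);g=np.gradient(col);i=np.argmax(abs(g));print((x,r0+i,round(g[i],1)),end=' ')
    print()
E
python3 - <<'E'
import sys;sys.path.insert(0,'.')
from h import *
print(ray('top',(40,265),0),ray('top',(440,269),0),ray('top',(463,100),0))
E
```

```text
(40, np.int64(264), np.float64(-25.8)) (70, np.int64(265), np.float64(-25.2)) (100, np.int64(265), np.float64(-25.6)) (130, np.int64(266), np.float64(-22.9)) (160, np.int64(266), np.float64(-23.8)) (190, np.int64(267), np.float64(-22.2)) (220, np.int64(267), np.float64(-11.4)) (250, np.int64(267), np.float64(-10.5)) (280, np.int64(268), np.float64(-10.5)) (310, np.int64(268), np.float64(-9.4)) (340, np.int64(269), np.float64(-9.5)) (370, np.int64(255), np.float64(-9.2)) (400, np.int64(270), np.float64(-9.1)) (430, np.int64(270), np.float64(-7.7)) 
(20, np.int64(34), np.float64(33.6)) (50, np.int64(35), np.float64(24.3)) (80, np.int64(36), np.float64(28.5)) (110, np.int64(37), np.float64(27.3)) (140, np.int64(37), np.float64(27.2)) (170, np.int64(38), np.float64(22.4)) (200, np.int64(39), np.float64(22.5)) (230, np.int64(39), np.float64(24.5)) (260, np.int64(40), np.float64(27.1)) (290, np.int64(41), np.float64(16.4)) (320, np.int64(27), np.float64(-14.7)) (350, np.int64(42), np.float64(25.9)) (380, np.int64(43), np.float64(26.6)) (410, np.int64(43), np.float64(27.4)) (440, np.int64(43), np.float64(20.4)) 
[0.32656896 1.01147977 0.        ] [ 0.33620511 -0.3295755   0.        ] [ 0.92028926 -0.41189837  0.        ]
```

```bash
sed -i 's/\.091,0,\.0/.091,.010,.0/g; s/-\.079,0,\.056/-.079,.010,.056/' h.py; grep -n "010,.0" h.py
python3 - <<'E'
from fit import *
from ov import ov
F=feats()
v0=[.5175,.393,np.radians(-64.),.058,-.001,-.056]
for cams in(['top'],['scene'],['top','scene']):
    v,f=fit(v0,F,cams,range(6));print(cams,np.round(v,4),np.degrees(v[2]),f)
ov('o5.png',v[:3],v[3:])
E
```

```text
30:    return [prism(x,y,t,-.041,.041,.079,.091,.010,.056),prism(x,y,t,-.041,.041,-.091,-.079,.010,.056),
31:            prism(x,y,t,.034,.041,-.091,.091,.010,.018),prism(x,y,t,-.041,-.034,-.091,.091,.010,.018)]
['top'] [ 0.516   0.3961 -1.1189  0.0601 -0.0013 -0.0563] -64.10540185077019 143.29260614054832
['scene'] [ 0.5162  0.3954 -1.1164  0.0579 -0.0023 -0.0556] -63.96628042991946 264.96132777764956
['top', 'scene'] [ 0.516   0.3959 -1.1173  0.0593 -0.0015 -0.0561] -64.01542587368459 413.39559205511944
```

View pics/o5.png

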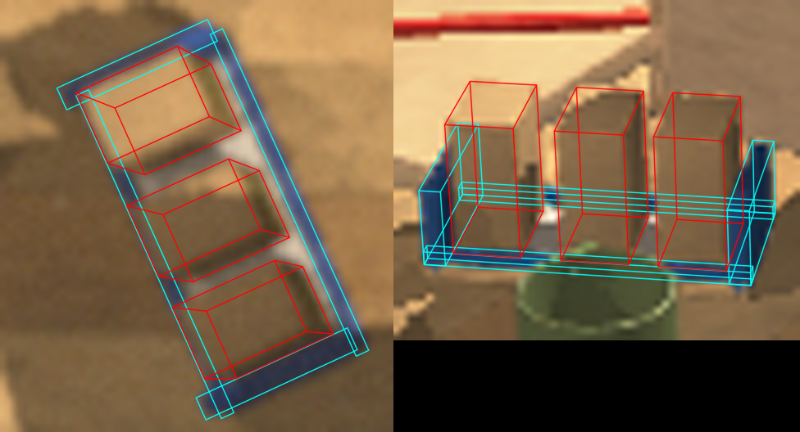

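```bash
cat > sp.py <<'E'
from h import *
def sp(name,v,it='0'):
    k=7;out=[]
    for c,(x,y,w,h) in {'top':(400,210,56,44),'scene':(350,160,56,44)}.items():
        im=crop(cv2.imread(f'pics/{c}{it}.png'),x,y,w,h,k);im=np.clip(im*1.4,0,255).astype(np.uint8);raw=im.copy()
        wire(im,c,prism(*v,-.027,.027,-.019,.019,0,.080),(x,y),k,(255,0,255))
        out.append(np.hstack([raw,im]))
    cv2.imwrite('pics/'+name,np.vstack(out))
E
python3 - <<'E'
from sp import *
print(ray('top',(428,232.4),.04),ray('scene',(368.8,181.2),.04),tri((428,230),(371,180)))
sp('s1.png',(.468,-.273,np.radians(0)))
E
```

```text
[ 0.45831868 -0.27834802  0.04      ] [ 0.46510506 -0.24372468  0.04      ] [ 0.4684626  -0.27873792  0.03396706]
```

View pics/s1.png

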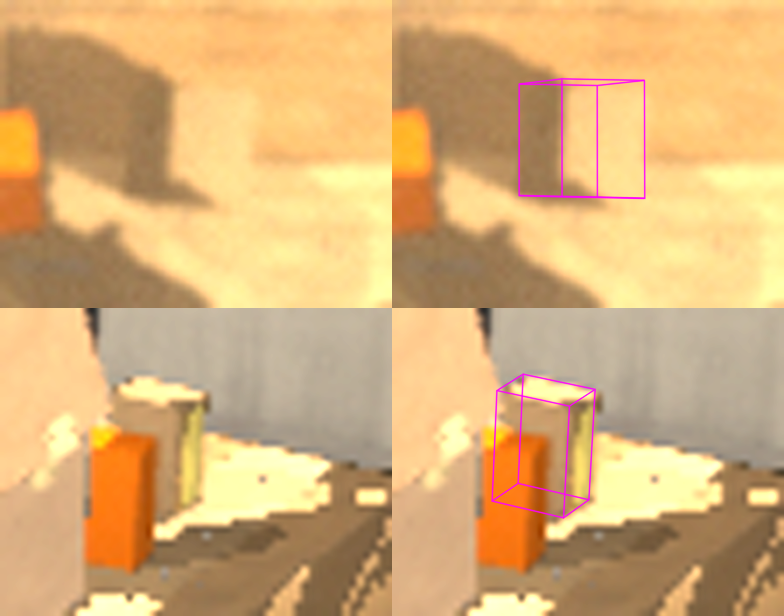

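```bash
python3 - <<'E'
from sp import *
for i,v in enumerate([(.465,-.2745,0),(.464,-.2745,6),(.464,-.2745,-6)]):
    sp(f's2{i}.png',(v[0],v[1],np.radians(v[2])))
a=[cv2.imread(f'pics/s2{i}.png')[:,392:] for i in range(3)]
cv2.imwrite('pics/s3.png',cv2.resize(np.hstack(a),(800,419)))
E
```

```text
(no output)
```

View pics/s3.png

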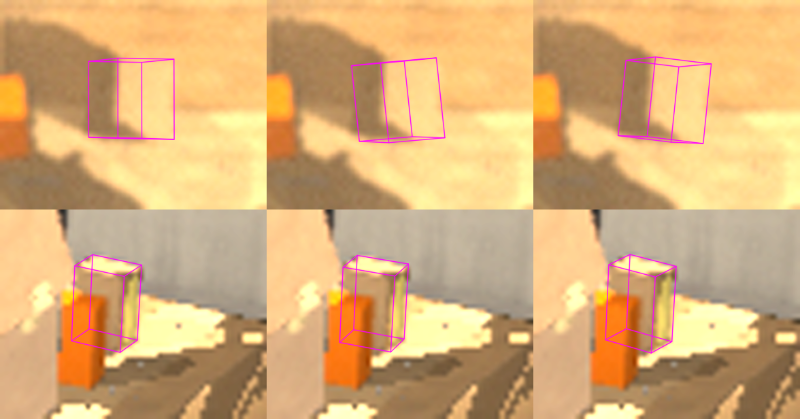

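```bash
python3 -m inch '[[[0,0,0],[10,20,45],1],[[0,0,0],[60,80,80],1],[[0,0,0],[220,250,100],1],[[0,0,0],[220,250,100],1],[[0,0,0],[220,250,100],1],[[0,0,0],[220,250,100],1],[[0,0,0],[220,250,100],1],[[0,0,0],[220,250,100],1]]'
```

```text
t: 1.7
tool_pos: [0.4277, -0.3375, 0.4036]
ee_rot: [[0.331, -0.943, 0.002], [-0.943, -0.331, -0.0], [0.001, -0.002, -1.0]]
ft_force: [-0.4, -0.5, -0.3]
opening: 0.998
```

```bash
python3 -m inch '[[[0,0,3],[70,380,0],1],[[0,0,6.8],[70,380,0],1],[[0,0,6.8],[70,380,0],1],[[0,0,6.8],[70,380,0],1],[[0,0,6.8],[70,380,0],1],[[0,0,6.8],[70,380,0],1],[[0,0,6.8],[70,380,0],1],[[0,0,6.8],[70,380,0],1]]' && python3 -m inch '[[[0,0,0],[75,380,0],1],[[0,0,0],[75,380,0],1],[[0,0,0],[75,380,0],1],[[0,0,0],[75,380,0],1],[[0,0,0],[75,380,0],1],[[0,0,0],[75,380,0],1],[[0,0,0],[75,380,0],1],[[0,0,0],[75,380,0],1]]'
```

```text
t: 2.5
tool_pos: [0.4954, 0.0424, 0.403]
ee_rot: [[0.439, -0.898, 0.001], [-0.898, -0.439, 0.0], [-0.0, -0.001, -1.0]]
ft_force: [0.6, 0.1, 0.3]
opening: 1.001
t: 3.3
tool_pos: [0.5703, 0.4227, 0.4024]
ee_rot: [[0.439, -0.898, 0.0], [-0.898, -0.439, 0.0], [-0.0, -0.0, -1.0]]
ft_force: [-0.1, -1.1, 0.0]
opening: 0.996
```

```bash
python3 -m inch '[[[0,0,0],[-2,-1,-50],1],[[0,0,0],[-2,-1,-100],1],[[0,0,0],[-2,-1,-150],1],[[0,0,0],[-2,-1,-205],1],[[0,0,0],[-2,-1,-205],1]]'; cat > look.py <<'E'
import sys
from h import *
n=sys.argv[1];x,y,w,h=[int(a) for a in sys.argv[2:6]] if len(sys.argv)>2 else (240,180,80,80)
a=robot.read_camera('scene');b=robot.read_camera('top')
cv2.imwrite(f'pics/scene{n}.png',a);cv2.imwrite(f'pics/top{n}.png',b)
cv2.imwrite(f'pics/l{n}.png',np.hstack([crop(a,235,175,80,80,5),crop(b,185,165,80,80,5)]))
E
python3 look.py 1
```

```text
t: 3.8
tool_pos: [0.5651, 0.4165, 0.1905]
ee_rot: [[0.438, -0.899, -0.01], [-0.899, -0.438, -0.007], [0.002, 0.012, -1.0]]
ft_force: [-0.3, -0.5, 0.6]
opening: 1.0
```

View pics/l1.png

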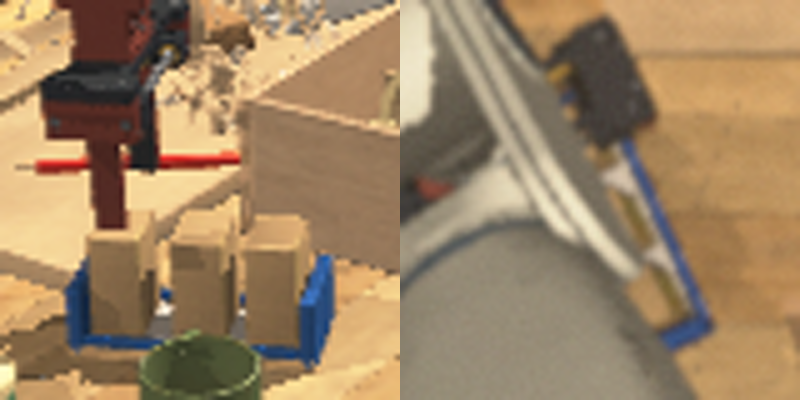

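```bash
python3 - <<'E'
from h import *
s=robot.get_state();p=s['tool_pos'];R=s['ee_rot'];print(p)
k=6;x,y,w,h=235,175,80,80
im=crop(cv2.imread('pics/scene1.png'),x,y,w,h,k)
for a,b in((-.0575,-.044),(.044,.0575)):
    pts=[p+R@np.array([i,j,l]) for l in(.08,.02) for i,j in((a,-.01),(b,-.01),(b,.01),(a,.01))]
    wire(im,'scene',np.array(pts),(x,y),k,(0,255,0))
v=[.516,.3957,np.radians(-64)];c,s_=np.cos(v[2]),np.sin(v[2])
for b in(.0585,-.0015,-.056):wire(im,'scene',prism(v[0]-s_*b,v[1]+c*b,v[2],-.027,.027,-.019,.019,.01,.09),(x,y),k,(0,0,255))
for q in rackparts(*v):wire(im,'scene',q,(x,y),k,(255,255,0))
cv2.imwrite('pics/f1.png',im)
E
```

```text
[0.56812181 0.41851232 0.19695063]
```

View pics/f1.png

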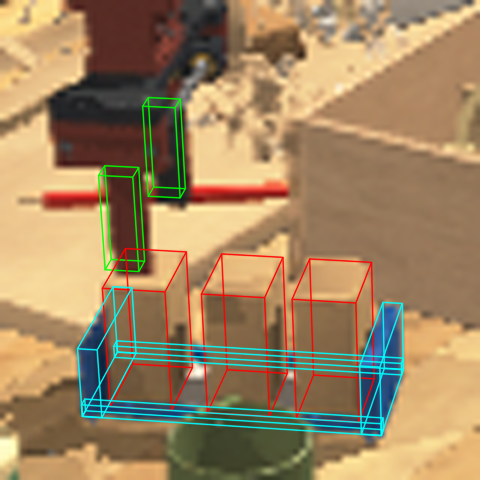

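```bash
python3 -m inch '[[[0,0,0],[-1,2,-30],1],[[0,0,0],[-1,2,-55],1],[[0,0,0],[-1,2,-75],1],[[0,0,0],[-1,2,-82],1],[[0,0,0],[-1,2,-82],1],[[0,0,0],[-1,2,-82],0.75],[[0,0,0],[-1,2,-82],0.65],[[0,0,0],[-1,2,-82],0.65]]'; python3 look.py 2
```

```text
t: 4.7
tool_pos: [0.568, 0.4211, 0.1172]
ee_rot: [[0.438, -0.899, 0.002], [-0.899, -0.438, 0.001], [-0.0, -0.002, -1.0]]
ft_force: [-0.7, -0.1, 0.1]
opening: 0.768
```

View pics/l2.png

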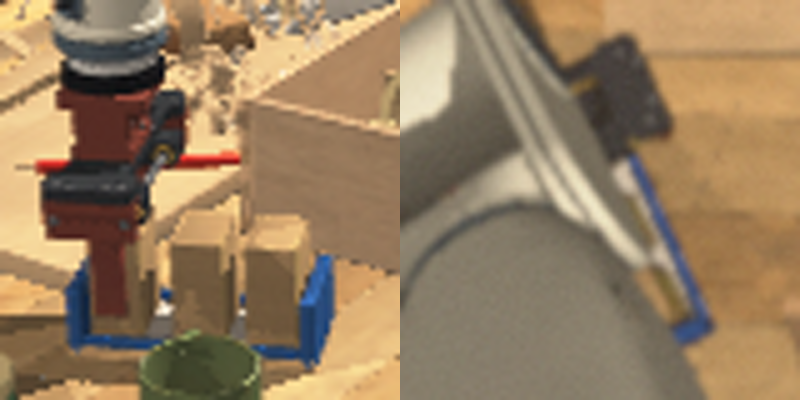

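```bash
python3 -m inch '[[[0,0,0],[0,0,0],0],[[0,0,0],[0,0,0],0],[[0,0,0],[0,0,0],0],[[0,0,0],[0,0,0],0],[[0,0,0],[0,0,0],0],[[0,0,0],[0,0,0],0]]'; python3 -m inch '[[[0,0,0],[0.9,0.4,0],0],[[0,0,0],[1.8,0.9,0],0],[[0,0,0],[1.8,0.9,0],0]]'
```

```text
t: 5.4
tool_pos: [0.5676, 0.4207, 0.1161]
ee_rot: [[0.438, -0.899, 0.0], [-0.899, -0.438, 0.0], [0.0, -0.001, -1.0]]
ft_force: [-0.6, -2.3, 5.7]
opening: 0.616
t: 5.7
tool_pos: [0.5691, 0.4217, 0.1162]
ee_rot: [[0.438, -0.899, -0.0], [-0.899, -0.438, 0.0], [-0.0, 0.0, -1.0]]
ft_force: [-2.3, -1.3, 6.2]
opening: 0.611
```

```bash
python3 -m inch '[[[0,0,0],[0.9,0.4,0],0],[[0,0,0],[1.8,0.9,0],0],[[0,0,0],[1.8,0.9,0],0],[[0,0,0],[1.8,0.9,0],0]]'; python3 -m inch '[[[0,0,0],[0.9,0.4,0],0],[[0,0,0],[1.8,0.9,0],0],[[0,0,0],[1.8,0.9,0],0],[[0,0,0],[1.8,0.9,0],0]]'
```

```text
t: 6.1
tool_pos: [0.5701, 0.4223, 0.1161]
ee_rot: [[0.438, -0.899, -0.002], [-0.899, -0.438, -0.001], [-0.0, 0.002, -1.0]]
ft_force: [-5.5, -2.7, 8.1]
opening: 0.611
t: 6.5
tool_pos: [0.5704, 0.4225, 0.1162]
ee_rot: [[0.438, -0.899, -0.006], [-0.899, -0.438, -0.003], [0.0, 0.006, -1.0]]
ft_force: [-12.5, -6.3, 15.3]
opening: 0.613
```

```bash
python3 -m inch '[[[0,0,0],[-1.8,-0.9,0],0],[[0,0,0],[-1.8,-0.9,0],1],[[0,0,0],[-1.8,-0.9,0],1],[[0,0,0],[-1.8,-0.9,0],1],[[0,0,0],[-1.8,-0.9,0],1],[[0,0,0],[-1.8,-0.9,0],1]]'; python3 -m inch '[[[0,0,0],[-15,-7,0],1],[[0,0,0],[-30,-15,0],1],[[0,0,0],[-45,-22,0],1],[[0,0,0],[-55.8,-27,0],1],[[0,0,0],[-55.8,-27,0],1],[[0,0,0],[-55.8,-27,0],1]]';python3 look.py 3
```

```text
t: 7.1
tool_pos: [0.571, 0.4225, 0.1154]
ee_rot: [[0.438, -0.899, -0.0], [-0.899, -0.438, -0.0], [0.0, 0.0, -1.0]]
ft_force: [-0.1, -0.0, -0.7]
opening: 0.995
t: 7.7
tool_pos: [0.5157, 0.3959, 0.116]
ee_rot: [[0.438, -0.899, 0.001], [-0.899, -0.438, 0.001], [-0.0, -0.001, -1.0]]
ft_force: [-0.3, -0.2, 1.4]
opening: 0.999
```

View pics/l3.png

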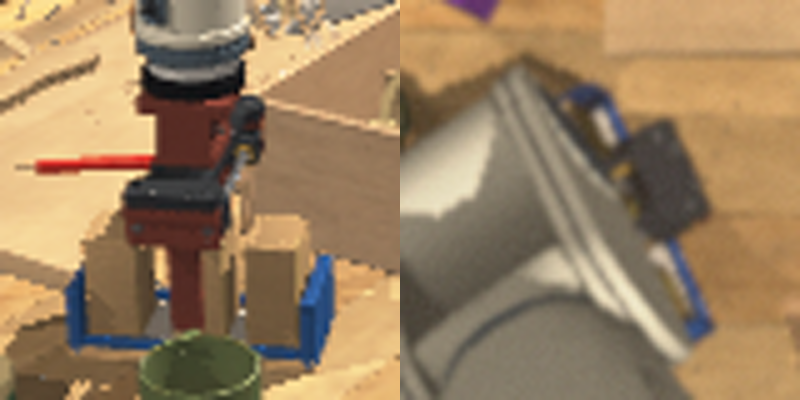

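```bash
python3 -m inch '[[[0,0,0],[-2.7,-1.3,0],1],[[0,0,0],[-2.7,-1.3,0],0.7],[[0,0,0],[-2.7,-1.3,0],0],[[0,0,0],[-2.7,-1.3,0],0],[[0,0,0],[-2.7,-1.3,0],0],[[0,0,0],[-2.7,-1.3,0],0],[[0,0,0],[-2.7,-1.3,0],0]]'; python3 -m inch '[[[0,0,0],[-2,-1,0],0],[[0,0,0],[-4,-2,0],0],[[0,0,0],[-6,-3,0],0],[[0,0,0],[-8,-4,0],0],[[0,0,0],[-8,-4,0],0]]'
```

```text
t: 8.5
tool_pos: [0.5126, 0.3942, 0.1157]
ee_rot: [[0.438, -0.899, 0.0], [-0.899, -0.438, -0.0], [0.0, -0.0, -1.0]]
ft_force: [0.7, -0.3, 0.8]
opening: 0.613
t: 9.0
tool_pos: [0.504, 0.39, 0.1157]
ee_rot: [[0.438, -0.899, -0.001], [-0.899, -0.438, -0.0], [-0.0, 0.001, -1.0]]
ft_force: [-0.8, -0.3, -0.1]
opening: 0.614
```

```bash
python3 -m inch '[[[0,0,0],[-2,-1,0],0],[[0,0,0],[-4,-2,0],0],[[0,0,0],[-4,-2,0],0]]'; python3 -m inch '[[[0,0,0],[-1.8,-0.9,0],0],[[0,0,0],[-1.8,-0.9,0],0],[[0,0,0],[-1.8,-0.9,0],0]]';python3 -m inch '[[[0,0,0],[-1.8,-0.9,0],0],[[0,0,0],[-1.8,-0.9,0],0],[[0,0,0],[-1.8,-0.9,0],0]]'
```

```text
t: 9.3
tool_pos: [0.5002, 0.3881, 0.1157]
ee_rot: [[0.438, -0.899, -0.0], [-0.899, -0.438, -0.0], [0.0, 0.0, -1.0]]
ft_force: [-0.9, 0.1, 0.6]
opening: 0.612
t: 9.6
tool_pos: [0.4986, 0.3873, 0.1157]
ee_rot: [[0.438, -0.899, -0.0], [-0.899, -0.438, -0.0], [-0.0, 0.0, -1.0]]
ft_force: [-0.5, -0.2, 0.0]
opening: 0.614
t: 9.9
tool_pos: [0.4969, 0.3864, 0.1157]
ee_rot: [[0.438, -0.899, -0.0], [-0.899, -0.438, 0.0], [-0.0, 0.0, -1.0]]
ft_force: [1.3, 1.0, -0.6]
opening: 0.615
```

```bash
python3 - <<'E'
from h import *
p=robot.get_state()['tool_pos'];d=p[:2]-np.array([.516,.3957]);t=np.radians(-64)
print('rack x,y',d@[np.cos(t),np.sin(t)],d@[-np.sin(t),np.cos(t)])
E
python3 look.py 4
```

```text
rack x,y -4.5933121913907526e-05 -0.021263539736866222
```

View pics/l4.png

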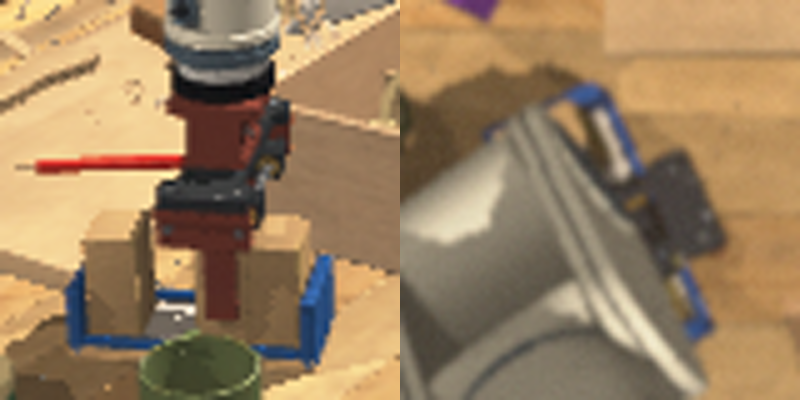

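```bash
python3 -m inch '[[[0,0,0],[-1.8,-0.9,0],0],[[0,0,0],[-1.8,-0.9,0],0],[[0,0,0],[-1.8,-0.9,0],0]]';python3 -m inch '[[[0,0,0],[-1.8,-0.9,0],0],[[0,0,0],[-1.8,-0.9,0],0],[[0,0,0],[-1.8,-0.9,0],0]]'
```

```text
t: 10.3
tool_pos: [0.4955, 0.3858, 0.1157]
ee_rot: [[0.438, -0.899, 0.001], [-0.899, -0.438, 0.001], [-0.0, -0.001, -1.0]]
ft_force: [4.6, 2.4, -4.6]
opening: 0.617
t: 10.6
tool_pos: [0.4953, 0.3856, 0.1161]
ee_rot: [[0.438, -0.899, 0.005], [-0.899, -0.438, 0.003], [-0.001, -0.005, -1.0]]
ft_force: [10.3, 3.3, -8.3]
opening: 0.612
```

```bash
python3 -m inch '[[[0,0,0],[1.6,0.8,0],0],[[0,0,0],[1.6,0.8,0],1],[[0,0,0],[1.6,0.8,0],1],[[0,0,0],[1.6,0.8,0],1],[[0,0,0],[1.6,0.8,0],1],[[0,0,0],[1.6,0.8,40],1],[[0,0,0],[1.6,0.8,90],1],[[0,0,0],[1.6,0.8,140],1]]'; python3 -m inch '[[[0,0,0],[0,-20,50],1],[[0,0,0],[-10,-60,90],1],[[0,0,0],[-20,-110,130],1],[[0,0,0],[-40,-360,150],1],[[0,0,0],[-40,-360,150],1],[[0,0,0],[-40,-360,150],1],[[0,0,0],[-40,-360,150],1],[[0,0,0],[-40,-360,150],1]]'
```

```text
t: 11.4
tool_pos: [0.4942, 0.385, 0.2566]
ee_rot: [[0.438, -0.899, -0.002], [-0.899, -0.438, -0.001], [0.0, 0.002, -1.0]]
ft_force: [-0.2, 0.1, -0.3]
opening: 0.998
t: 12.2
tool_pos: [0.456, 0.0465, 0.4032]
ee_rot: [[0.439, -0.899, 0.001], [-0.899, -0.439, 0.0], [0.0, -0.001, -1.0]]
ft_force: [0.9, -1.0, 0.3]
opening: 1.001
```

```bash
python3 look.py 5; python3 - <<'E'
from fit import *
from ov import ov
F=feats('5')
v0=[.516,.3957,np.radians(-64.),.060,-.022,-.060]
for cams in(['top'],['scene'],['top','scene']):
    v,f=fit(v0,F,cams,[3,4,5]);print(cams,np.round(v,4),f)
    v,f=fit(v0,F,cams,range(6));print(cams,np.round(v,4),np.degrees(v[2]),f)
ov('o6.png',v[:3],v[3:],'5')
print(robot.get_state()['tool_pos'])
E
```

```text
['top'] [ 0.516   0.3957 -1.117   0.0616 -0.0203 -0.0597] 132.18205522063738
['top'] [ 0.5158  0.3959 -1.1169  0.0616 -0.0204 -0.0596] -63.99135617536129 127.71085367972108
['scene'] [ 0.516   0.3957 -1.117   0.0612 -0.0211 -0.0576] 273.6483355386011
['scene'] [ 0.5165  0.396  -1.1062  0.0607 -0.0215 -0.0555] -63.379236064228294 272.39766969151145
['top', 'scene'] [ 0.516   0.3957 -1.117   0.0613 -0.0203 -0.0595] 406.4725543435526
['top', 'scene'] [ 0.5158  0.3959 -1.1169  0.0615 -0.0201 -0.0597] -63.9914093877903 402.67171738667446
[0.45619723 0.04370152 0.40366647]
```

View pics/o6.png

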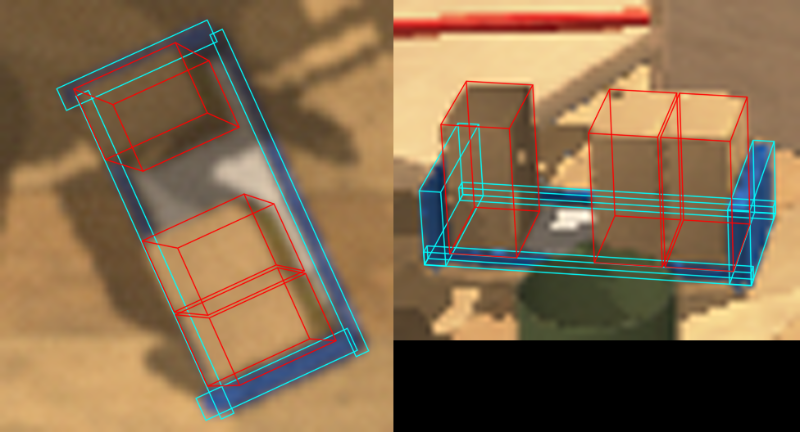

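View pics/top5.png

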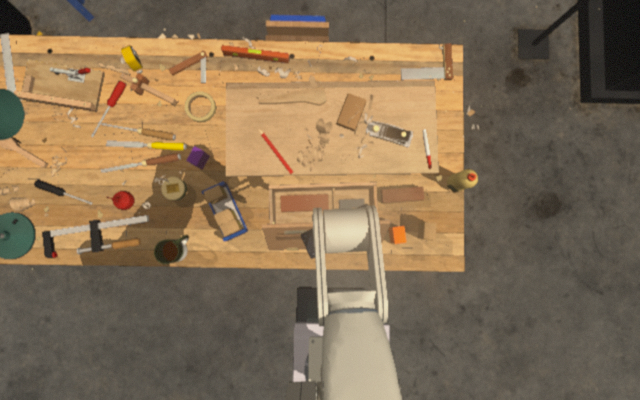

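```bash
python3 -m inch '[[[0,0,8],[9,-318,0],1],[[0,0,16],[9,-318,0],1],[[0,0,24],[9,-318,0],1],[[0,0,32],[9,-318,0],1],[[0,0,40],[9,-318,0],1],[[0,0,48],[9,-318,0],1],[[0,0,56],[9,-318,0],1],[[0,0,64],[9,-318,0],1]]'; python3 -m inch '[[[0,0,0],[0,0,-50],1],[[0,0,0],[0,0,-100],1],[[0,0,0],[0,0,-150],1],[[0,0,0],[0,0,-190],1],[[0,0,0],[0,0,-215],1],[[0,0,0],[0,0,-215],1]]';python3 look.py 6;python3 -c "
from h import *
s=robot.get_state();print(s['tool_pos'],s['joint_positions'])
a=cv2.imread('pics/scene6.png');b=cv2.imread('pics/top6.png')
cv2.imwrite('pics/m6.png',np.hstack([crop(a,330,120,80,80,5),crop(b,380,180,80,80,5)]))"
```

```text
t: 13.1
tool_pos: [0.4661, -0.2732, 0.4023]
ee_rot: [[0.999, -0.04, 0.0], [-0.04, -0.999, -0.001], [0.0, 0.001, -1.0]]
ft_force: [0.7, -0.2, -0.4]
opening: 1.002
t: 13.7
tool_pos: [0.4643, -0.268, 0.1841]
ee_rot: [[0.999, -0.042, -0.006], [-0.042, -0.999, 0.004], [-0.007, -0.004, -1.0]]
ft_force: [0.4, 0.1, 0.1]
opening: 1.0
[ 0.46632448 -0.26945503  0.18778793] [-5.46102823e-01  4.63675989e-01  1.89577528e+00  1.63671830e-04
  7.82901567e-01 -5.04114920e-01]
```

View pics/m6.png

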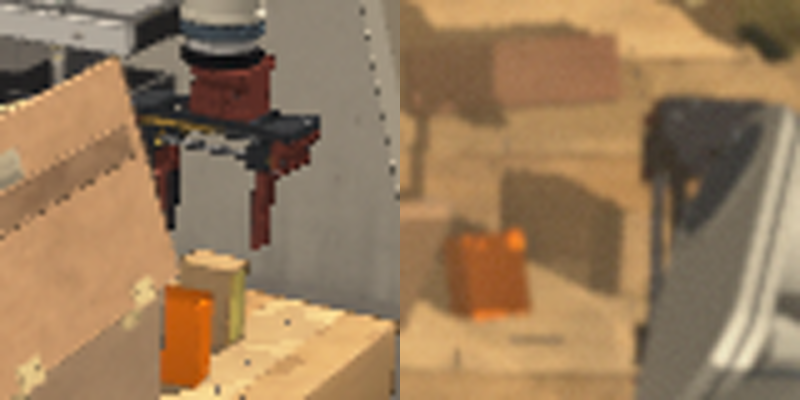

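```bash
python3 -m inch '[[[0,0,2.4],[-1,-5,0],1],[[0,0,2.4],[-1,-5,-25],1],[[0,0,2.4],[-1,-5,-50],1],[[0,0,2.4],[-1,-5,-70],1],[[0,0,2.4],[-1,-5,-82],1],[[0,0,2.4],[-1,-5,-82],1],[[0,0,2.4],[-1,-5,-82],1]]';python3 look.py 7;python3 -c "
from h import *
s=robot.get_state();p=s['tool_pos'];R=s['ee_rot'];print(p,R[:,0])
a=cv2.imread('pics/scene7.png')
k=8;x,y,w,h=340,140,60,60
im=crop(a,x,y,w,h,k);raw=im.copy()
for c,d in((-.0575,-.044),(.044,.0575)):
    wire(im,'scene',np.array([p+R@np.array([i,j,l]) for l in(.08,.02) for i,j in((c,-.01),(d,-.01),(d,.01),(c,.01))]),(x,y),k,(0,255,0))
wire(im,'scene',prism(.465,-.2745,0,-.027,.027,-.019,.019,0,.08),(x,y),k,(255,0,255))
cv2.imwrite('pics/m7.png',cv2.resize(np.hstack([raw,im]),(800,400)))"
```

```text
t: 14.5
tool_pos: [0.4657, -0.2752, 0.1068]
ee_rot: [[1.0, -0.001, 0.002], [-0.001, -1.0, -0.001], [0.002, 0.001, -1.0]]
ft_force: [0.0, -0.2, 0.3]
opening: 0.998
[ 0.46568569 -0.27530584  0.10695997] [ 9.99997914e-01 -7.26676685e-04  1.90914782e-03]
```

View pics/m7.png

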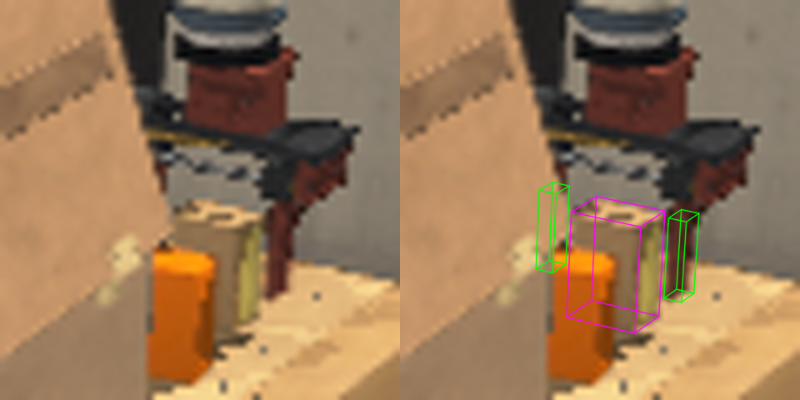

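```bash
python3 -m inch '[[[0,0,0],[0,0,45],1],[[0,0,0],[0,0,85],1],[[0,0,-8],[0,1,95],0.7],[[0,0,-16],[0,1,95],0.7],[[0,0,-24],[0,1,95],0.7],[[0,0,-32],[0,1,95],0.7],[[0,0,-40],[0,1,95],0.7],[[0,0,-48],[0,1,95],0.7]]'; python3 -m inch '[[[0,0,-8],[0,0,0],0.7],[[0,0,-16],[0,0,0],0.7],[[0,0,-24],[0,0,0],0.7],[[0,0,-32],[0,0,0],0.7],[[0,0,-40],[0,0,0],0.7],[[0,0,-42],[0,0,0],0.7],[[0,0,-42],[0,0,0],0.7]]'; python3 look.py 8;python3 -c "
from h import *
s=robot.get_state();p=s['tool_pos'];R=s['ee_rot'];print(p,R[:,0],s['opening'])
a=cv2.imread('pics/scene8.png')
cv2.imwrite('pics/m8.png',crop(a,330,120,80,80,7))"
```

```text
t: 15.4
tool_pos: [0.4652, -0.274, 0.2018]
ee_rot: [[0.664, -0.747, 0.002], [-0.747, -0.664, -0.001], [0.002, -0.001, -1.0]]
ft_force: [-0.0, -0.5, 0.3]
opening: 0.704
t: 16.1
tool_pos: [0.4652, -0.2741, 0.2017]
ee_rot: [[-0.001, -1.0, 0.001], [-1.0, 0.001, -0.001], [0.001, -0.001, -1.0]]
ft_force: [-0.1, 0.0, -0.1]
opening: 0.705
[ 0.46511334 -0.27400154  0.20137766] [ 4.79217960e-04 -9.99999685e-01  6.33301481e-04] 0.7013515788526
```

View pics/m8.png

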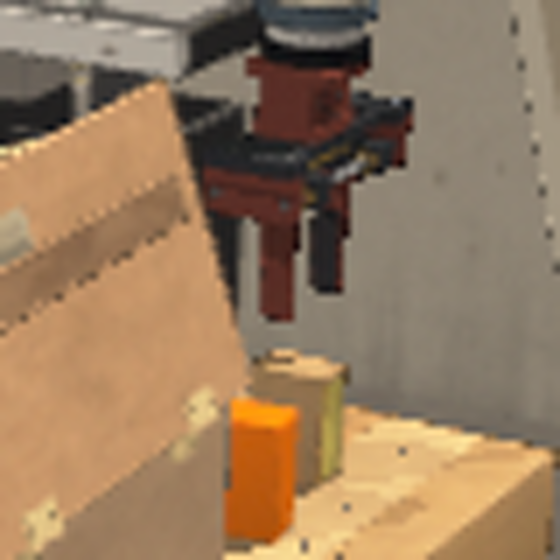

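```bash
python3 -m inch '[[[0,0,0],[0,0,-30],0.7],[[0,0,0],[0,0,-60],0.7],[[0,0,0],[0,0,-80],0.7],[[0,0,0],[0,0,-91],0.7],[[0,0,0],[0,0,-91],0.7],[[0,0,0],[0,0,-91],0.7]]'; python3 -m inch '[[[0,0,0],[0,0,0],0],[[0,0,0],[0,0,0],0],[[0,0,0],[0,0,0],0],[[0,0,0],[0,0,0],0],[[0,0,0],[0,0,0],0]]'; python3 look.py 9;python3 -c "
from h import *
a=cv2.imread('pics/scene9.png')
cv2.imwrite('pics/m9.png',crop(a,330,120,80,80,7))"
```

```text
t: 16.8
tool_pos: [0.4653, -0.2741, 0.1102]
ee_rot: [[-0.0, -1.0, 0.001], [-1.0, 0.0, -0.0], [0.0, -0.001, -1.0]]
ft_force: [0.2, -1.0, 0.4]
opening: 0.7
t: 17.3
tool_pos: [0.4652, -0.2741, 0.1103]
ee_rot: [[-0.001, -1.0, 0.001], [-1.0, 0.001, -0.001], [0.001, -0.001, -1.0]]
ft_force: [-0.4, 0.9, 6.1]
opening: 0.442
```

View pics/m9.png

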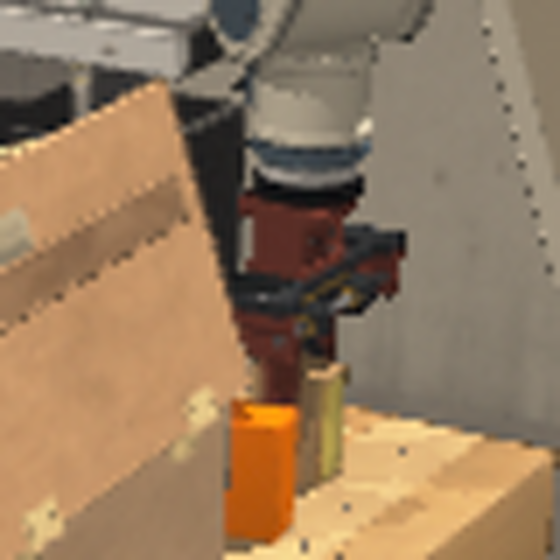

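```bash
python3 -m inch '[[[0,0,0],[0,0,0],0.7],[[0,0,0],[0,0,0],0.7],[[0,0,0],[0,0,0],0.7],[[0,0,0],[0,0,45],0.7],[[0,0,0],[0,0,80],0.7],[[0,0,8],[0,0,90],0.8],[[0,0,16],[0,0,90],1],[[0,0,24],[0,0,90],1]]'; python3 -m inch '[[[0,0,8],[0,0,0],1],[[0,0,16],[0,0,0],1],[[0,0,24],[0,0,0],1],[[0,0,32],[0,0,0],1],[[0,0,40],[0,0,0],1],[[0,0,48],[0,0,0],1],[[0,0,56],[0,0,0],1],[[0,0,64],[0,0,0],1]]'; python3 -m inch '[[[0,0,2],[0,0,-30],1],[[0,0,2],[0,0,-60],1],[[0,0,2],[0,0,-85],1],[[0,0,2],[0,0,-95],1],[[0,0,2],[0,0,-95],1],[[0,0,2],[0,0,-95],1]]'
```

```text
t: 18.2
tool_pos: [0.4651, -0.274, 0.2003]
ee_rot: [[0.411, -0.912, 0.001], [-0.912, -0.411, -0.001], [0.001, -0.001, -1.0]]
ft_force: [0.0, 0.6, -0.1]
opening: 0.933
t: 19.0
tool_pos: [0.4648, -0.2738, 0.1994]
ee_rot: [[1.0, -0.03, -0.0], [-0.03, -1.0, 0.0], [-0.0, -0.0, -1.0]]
ft_force: [-0.6, 0.1, 0.1]
opening: 1.001
t: 19.6
tool_pos: [0.4653, -0.2741, 0.1052]
ee_rot: [[1.0, -0.001, 0.001], [-0.001, -1.0, -0.0], [0.001, 0.0, -1.0]]
ft_force: [-0.0, -0.6, 0.7]
opening: 1.001
```

Now grip across the width and lift.

```bash
python3 -m inch '[[[0,0,0],[0,0,0],0],[[0,0,0],[0,0,0],0],[[0,0,0],[0,0,0],0],[[0,0,0],[0,0,0],0],[[0,0,0],[0,0,0],0],[[0,0,0],[0,0,0],0]]'; python3 -m inch '[[[0,0,0],[0,0,10],0],[[0,0,0],[0,0,40],0],[[0,0,0],[0,0,90],0],[[0,0,0],[0,0,140],0],[[0,0,0],[0,0,190],0],[[0,0,0],[0,0,240],0],[[0,0,0],[0,0,290],0],[[0,0,0],[0,0,300],0]]'; python3 look.py 10; python3 -c "
from h import *
a=cv2.imread('pics/scene10.png')
cv2.imwrite('pics/m10.png',crop(a,330,60,80,100,6))"
```

```text
t: 20.2
tool_pos: [0.465, -0.274, 0.105]
ee_rot: [[1.0, -0.001, 0.0], [-0.001, -1.0, -0.0], [0.0, 0.0, -1.0]]
ft_force: [-0.8, 0.5, 5.9]
opening: 0.624
t: 21.0
tool_pos: [0.4662, -0.2746, 0.4111]
ee_rot: [[1.0, -0.001, 0.008], [-0.001, -1.0, -0.005], [0.008, 0.005, -1.0]]
ft_force: [0.2, -1.1, -2.1]
opening: 0.626
```

View pics/m10.png

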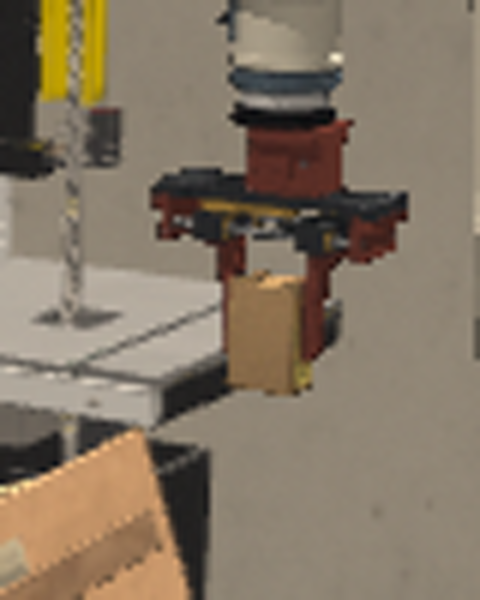

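```bash
python3 -m inch '[[[0,0,-8],[30,350,0],0],[[0,0,-16],[30,350,0],0],[[0,0,-24],[30,350,0],0],[[0,0,-32],[30,350,0],0],[[0,0,-40],[30,350,0],0],[[0,0,-48],[30,350,0],0],[[0,0,-56],[30,350,0],0],[[0,0,-64],[30,350,0],0]]'; python3 -m inch '[[[0,0,0],[38,328,0],0],[[0,0,0],[38,328,0],0],[[0,0,0],[38,328,0],0],[[0,0,0],[38,328,0],0],[[0,0,0],[38,328,0],0],[[0,0,0],[38,328,0],0],[[0,0,0],[38,328,0],0],[[0,0,0],[38,328,0],0]]';python3 -m inch '[[[0,0,0],[0,0,-50],0],[[0,0,0],[0,0,-100],0],[[0,0,0],[0,0,-140],0],[[0,0,0],[0,0,-170],0],[[0,0,0],[0,0,-190],0],[[0,0,0],[0,0,-190],0],[[0,0,0],[0,0,-190],0]]'; python3 look.py 11
```

```text
t: 21.9
tool_pos: [0.4934, 0.0777, 0.4015]
ee_rot: [[0.469, -0.883, -0.005], [-0.883, -0.469, -0.0], [-0.002, 0.005, -1.0]]
ft_force: [0.0, -0.5, -2.7]
opening: 0.611
t: 22.7
tool_pos: [0.5317, 0.407, 0.3999]
ee_rot: [[0.477, -0.879, -0.005], [-0.879, -0.477, -0.002], [-0.0, 0.005, -1.0]]
ft_force: [0.2, -0.2, -3.1]
opening: 0.61
t: 23.4
tool_pos: [0.5323, 0.4027, 0.2133]
ee_rot: [[0.473, -0.881, -0.002], [-0.881, -0.473, -0.002], [0.001, 0.003, -1.0]]
ft_force: [-1.0, -0.3, -2.0]
opening: 0.612
```

```bash
cat > held.py <<'E'
import sys
from h import *
n=sys.argv[1];s=robot.get_state();p=s['tool_pos'];R=s['ee_rot']
v=[.516,.3957,np.radians(-64)];t=v[2];d=p[:2]-v[:2]
print('tcp',np.round(p,4),'rack xy',np.round([d@[np.cos(t),np.sin(t)],d@[-np.sin(t),np.cos(t)]],4),'yaw',np.degrees(np.arctan2(R[1,0],R[0,0])))
k=6;x,y,w,h=240,170,70,85
im=crop(cv2.imread(f'pics/scene{n}.png'),x,y,w,h,k);raw=im.copy()
c,s_=np.cos(t),np.sin(t)
for b in(.0605,-.0215,-.0595):wire(im,'scene',prism(v[0]-s_*b,v[1]+c*b,t,-.027,.027,-.019,.019,.01,.09),(x,y),k,(0,0,255))
wire(im,'scene',np.array([p+R@np.array([i,j,l]) for l in(.105,.025) for i,j in((-.027,-.019),(.027,-.019),(.027,.019),(-.027,.019))]),(x,y),k,(255,0,255))
for q in rackparts(*v):wire(im,'scene',q,(x,y),k,(255,255,0))
o=np.hstack([raw,im]);cv2.imwrite(f'pics/h{n}.png',cv2.resize(o,(798,int(o.shape[0]*798/o.shape[1]))))
E
python3 held.py 11
```

```text
tcp [0.5333 0.4037 0.2155] rack xy [0.0004 0.0191] yaw -61.747614273858005
```

View pics/h11.png

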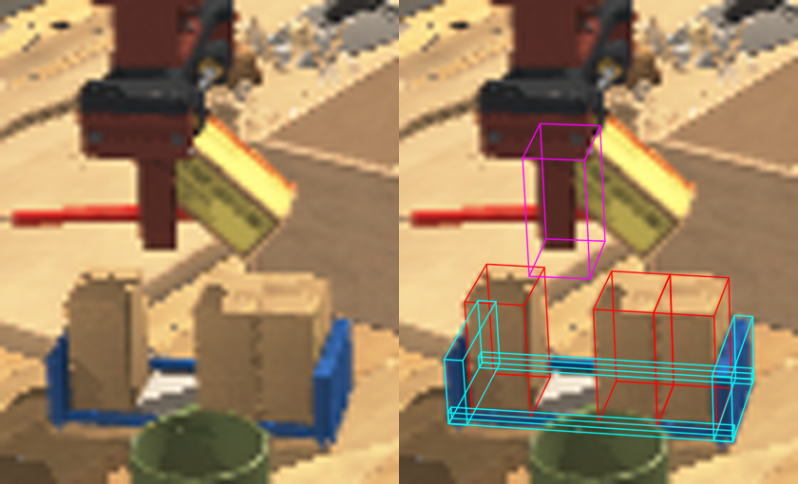

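View pics/l11.png

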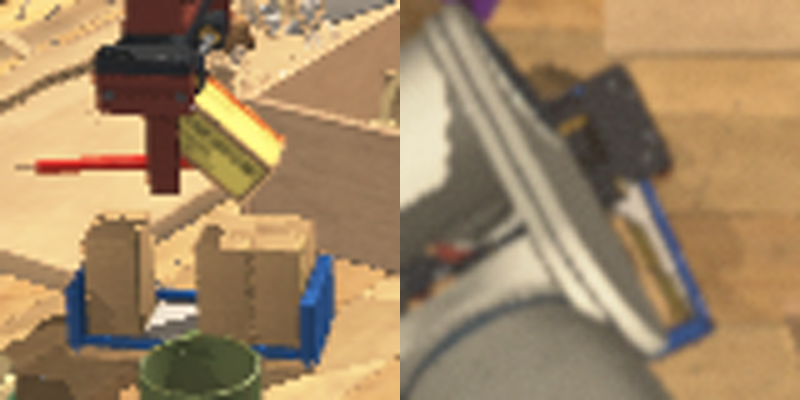

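```bash
python3 - <<'E'
from h import *
print('lid apex',tri((372,235),(354,132)))
print([ray('top',u,0) for u in((240,140),(226,130),(195,157),(290,175))])
cv2.imwrite('pics/z11.png',crop(cv2.imread('pics/scene11.png'),255,165,45,50,12))
cv2.imwrite('pics/zt.png',crop(cv2.imread('pics/top5.png'),180,80,130,110,6))
E
```

```text
lid apex [ 0.4470231  -0.05317129  0.32275443]
[array([0.76354724, 0.35759612, 0.        ]), array([0.79740544, 0.40671202, 0.        ]), array([0.70151964, 0.50928888, 0.        ]), array([0.64584932, 0.18334912, 0.        ])]
```

View pics/z11.png

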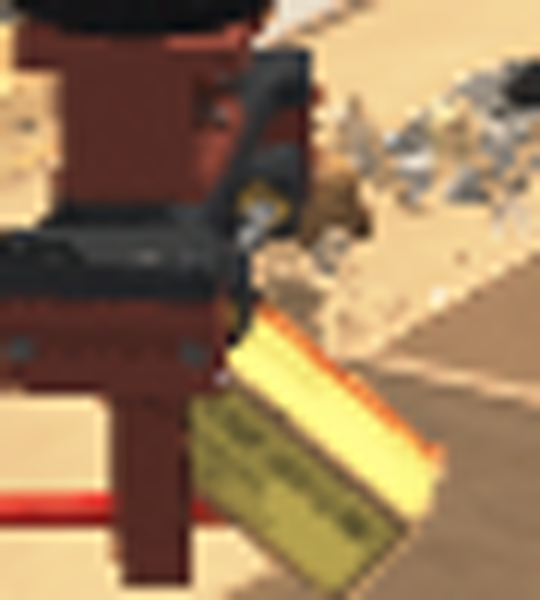

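View pics/zt.png

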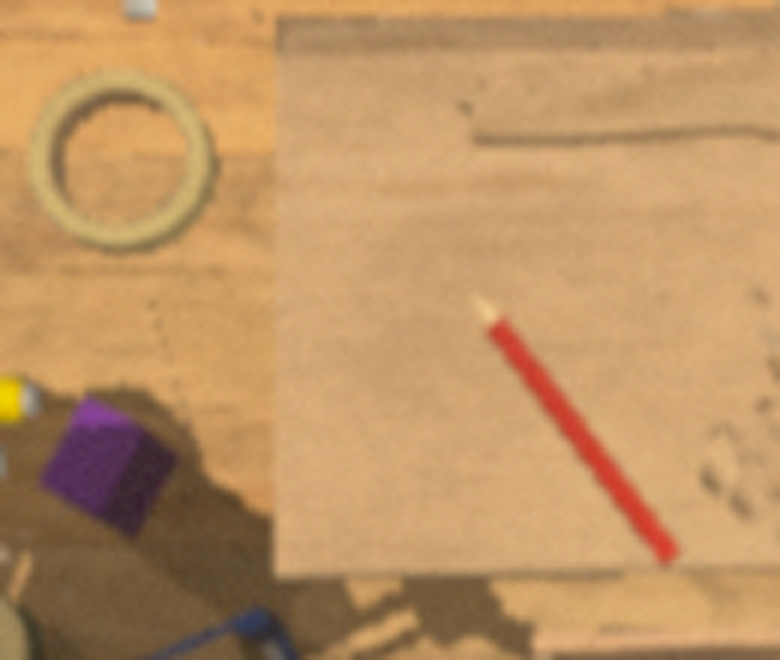

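```bash
python3 -m inch '[[[0,0,0],[5,-2,8],0],[[0,0,0],[20,-8,25],0],[[0,0,0],[40,-17,40],0],[[0,0,0],[65,-28,50],0],[[0,0,0],[90,-40,55],0],[[0,0,0],[115,-51,55],0],[[0,0,0],[140,-62,55],0],[[0,0,0],[155,-70,55],0]]'; python3 -m inch '[[[2,-4,0],[6,-2,0],0],[[5,-9,0],[10,-4,0],0],[[8.5,-16,0],[12,-4,0],0],[[12.5,-23,0],[12,-4,0],0],[[16,-30,0],[12,-4,0],0],[[19.5,-36.5,0],[12,-4,0],0],[[22,-41,0],[12,-4,0],0],[[22,-41,0],[12,-4,0],0]]';python3 look.py 12;python3 -c "
from h import *
print(np.round(robot.get_state()['tool_pos'],4))
cv2.imwrite('pics/m12.png',np.hstack([crop(cv2.imread('pics/scene12.png'),215,130,80,90,5),crop(cv2.imread('pics/top12.png'),190,100,80,90,5)]))"
```

```text
t: 24.3
tool_pos: [0.6901, 0.3328, 0.2717]
ee_rot: [[0.473, -0.881, 0.003], [-0.881, -0.473, 0.001], [0.0, -0.003, -1.0]]
ft_force: [0.3, 1.0, -2.7]
opening: 0.611
t: 25.1
tool_pos: [0.7017, 0.3289, 0.2734]
ee_rot: [[0.478, -0.61, 0.633], [-0.879, -0.329, 0.347], [-0.003, -0.721, -0.693]]
ft_force: [0.3, 0.6, -2.3]
opening: 0.613
[0.7016 0.3288 0.2729]
```

View pics/m12.png

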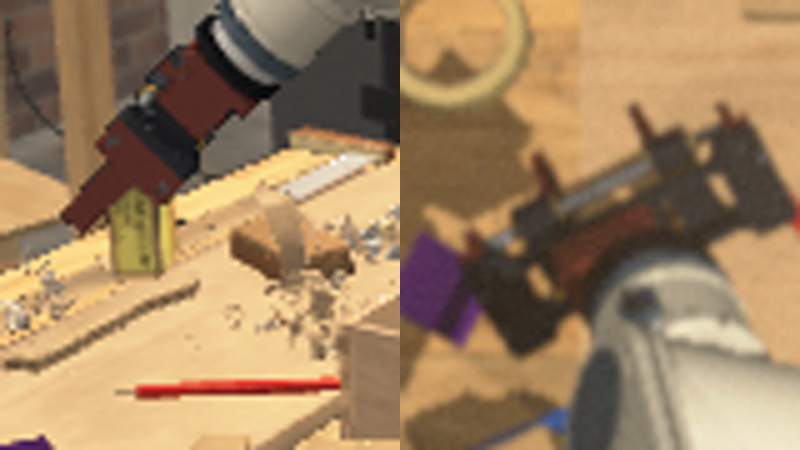

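```bash
python3 -c "
from h import *
im=crop(cv2.imread('pics/scene12.png'),222,155,45,45,14);cv2.imwrite('pics/z12.png',im)
u=np.array([.877,.479,0])
c=np.array([.7016,.3288,.2729])
for q in (c,c+[0,0,-.1]):
  print(proj('scene',q))
"
```

```text
[[244.77757499 157.90198121]]
[[246.50245009 182.65706801]]
```

View pics/z12.png

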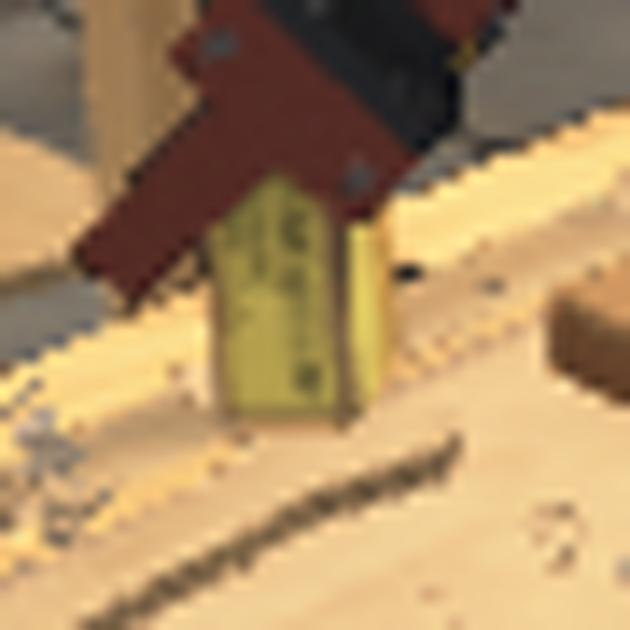

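```bash
python3 -m inch '[[[0,0,0],[0,0,-15],0],[[0,0,0],[0,0,-40],0],[[0,0,0],[0,0,-65],0],[[0,0,0],[0,0,-90],0],[[0,0,0],[0,0,-110],0],[[0,0,0],[0,0,-125],0],[[0,0,0],[0,0,-135],0],[[0,0,0],[0,0,-135],0]]';python3 look.py 13;python3 -c "
from h import *
print(np.round(robot.get_state()['tool_pos'],4))
cv2.imwrite('pics/z13.png',crop(cv2.imread('pics/scene13.png'),215,175,60,50,12))"
```

```text
t: 26.0
tool_pos: [0.703, 0.3344, 0.1695]
ee_rot: [[0.492, -0.607, 0.624], [-0.87, -0.326, 0.369], [-0.021, -0.725, -0.689]]
ft_force: [0.4, -0.2, -3.5]
opening: 0.614
[0.7011 0.3333 0.1657]
```

View pics/z13.png

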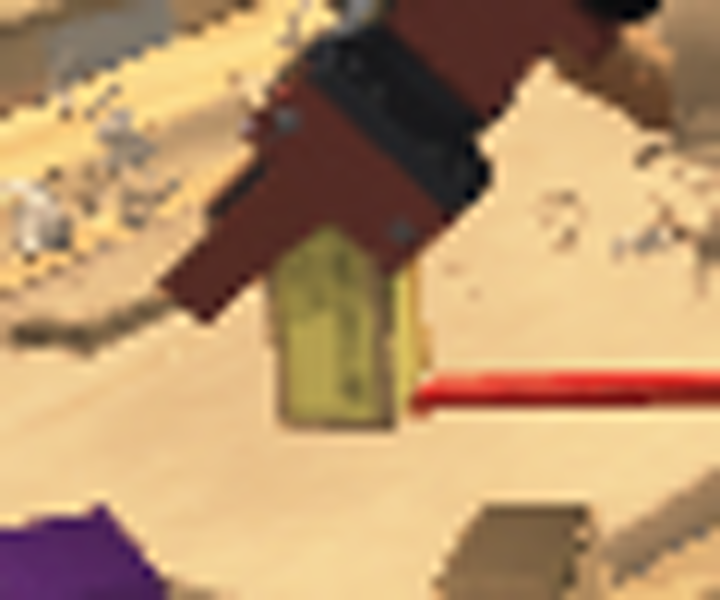

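```bash
python3 -c "
from h import *
s=robot.get_state();print(np.round(s['joint_positions'],3),np.round(s['qvel'],3),s['tool_pos'])"; python3 -m inch '[[[0,0,0],[0,0,0],0],[[0,0,0],[0,0,0],0]]'
```

```text
[ 0.4    0.692  1.751  2.376  0.14  -0.874] [-0.001 -0.036 -0.017 -0.253 -0.003  0.257] [0.70110511 0.33328673 0.16569472]
t: 26.3
tool_pos: [0.7027, 0.334, 0.1698]
ee_rot: [[0.492, -0.608, 0.623], [-0.87, -0.326, 0.369], [-0.021, -0.724, -0.689]]
ft_force: [-0.2, 0.5, -2.0]
opening: 0.612
```

```bash
python3 -m inch '[[[0,0,0],[5,0,10],0],[[0,0,0],[25,0,25],0],[[0,0,0],[45,0,35],0],[[0,0,0],[65,0,40],0],[[0,0,0],[83,-2,40],0],[[0,0,0],[88,-2,40],0],[[0,0,0],[88,-2,40],0]]'; python3 -c "
from h import *
from scipy.spatial.transform import Rotation as Ro
s=robot.get_state();R=s['ee_rot'];print(np.round(s['joint_positions'],3),s['tool_pos'])
w=np.array([.473,-.881,0]);w/=np.linalg.norm(w)
R0=np.c_[w,np.cross([0,0,-1],w),[0,0,-1]]
Rd=Ro.from_rotvec(np.radians(46.5)*w).as_matrix()@R0
print(np.degrees(Ro.from_matrix(Rd@R.T).as_rotvec()),Rd)
"
```

```text
t: 27.0
tool_pos: [0.7923, 0.3313, 0.2111]
ee_rot: [[0.491, -0.607, 0.625], [-0.871, -0.326, 0.368], [-0.019, -0.725, -0.689]]
ft_force: [1.0, -0.1, -2.6]
opening: 0.615
[0.346 0.715 1.545 1.044 0.155 0.43 ] [0.79228729 0.33130209 0.2111011 ]
[-0.95451124 -0.5502997  -1.18465355] [[ 4.73026017e-01 -6.06473738e-01  6.39089972e-01]
 [-8.81048459e-01 -3.25609623e-01  3.43120950e-01]
 [-3.75613681e-17 -7.25374371e-01 -6.88354576e-01]]
```

```bash
python3 -c "
from h import *
from scipy.spatial.transform import Rotation as Ro
s=robot.get_state();R=s['ee_rot']
a=np.radians(-61.8+40);w=np.array([np.cos(a),np.sin(a),0])
R0=np.c_[w,np.cross([0,0,-1],w),[0,0,-1]]
Rd=Ro.from_rotvec(np.radians(46.5)*w).as_matrix()@R0
print(np.degrees(Ro.from_matrix(Rd@R.T).as_rotvec()))"
```

```text
[-0.72266663 -0.8596877  38.78319444]
```

```bash
python3 -m inch '[[[0,0,7],[0,0,0],0],[[0,0,14],[0,0,0],0],[[-0.4,-0.4,21],[0,0,0],0],[[-0.5,-0.6,28],[0,0,0],0],[[-0.6,-0.7,34],[0,0,0],0],[[-0.7,-0.9,38.8],[0,0,0],0],[[-0.7,-0.9,38.8],[0,0,0],0]]'; python3 -m inch '[[[0,0,0],[0,0,-10],0],[[0,0,0],[0,0,-30],0],[[0,0,0],[0,0,-50],0],[[0,0,0],[0,0,-70],0],[[0,0,0],[0,0,-80],0],[[0,0,0],[0,0,-80],0]]'; python3 look.py 14; python3 -c "
from h import *
s=robot.get_state();print(np.round(s['joint_positions'],3),s['tool_pos'])
cv2.imwrite('pics/z14.png',crop(cv2.imread('pics/scene14.png'),195,155,70,60,10))"
```

```text
t: 27.7
tool_pos: [0.7911, 0.3302, 0.2092]
ee_rot: [[0.929, -0.257, 0.268], [-0.371, -0.642, 0.671], [0.0, -0.722, -0.692]]
ft_force: [0.3, -0.3, -2.9]
opening: 0.609
t: 28.3
tool_pos: [0.7885, 0.3315, 0.1255]
ee_rot: [[0.929, -0.26, 0.265], [-0.371, -0.642, 0.671], [-0.004, -0.721, -0.692]]
ft_force: [0.1, 0.1, -3.8]
opening: 0.61
[ 0.223  0.891  1.404  1.18   0.701 -0.292] [0.79001045 0.3317311  0.12850972]
```

View pics/z14.png

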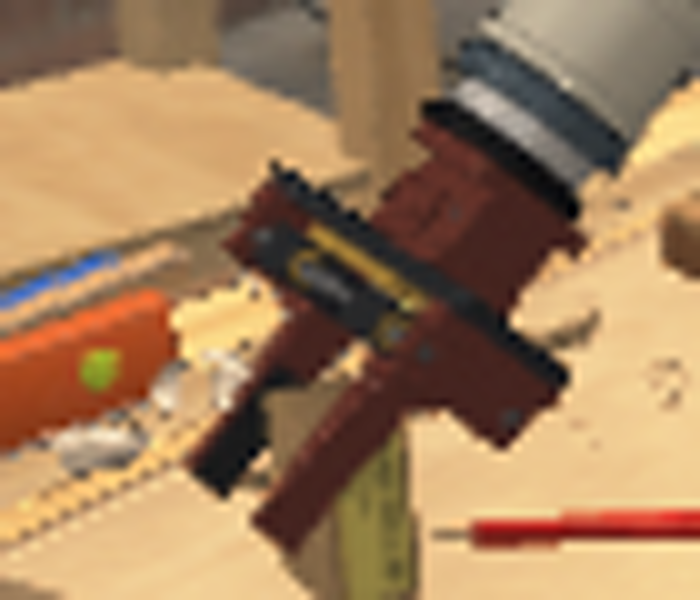

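```bash
python3 -m inch '[[[0,0,0],[0,0,-6],0],[[0,0,0],[0,0,-12],0],[[0,0,0],[0,0,-12],0]]'; python3 -m inch '[[[0,0,0],[0,0,-4],0],[[0,0,0],[0,0,-4],0],[[0,0,0],[0,0,-4],0]]'; python3 -c "
from h import *
im=robot.read_camera('scene');cv2.imwrite('pics/z15.png',crop(im,195,160,70,60,10))"
```

```text
t: 28.7
tool_pos: [0.7918, 0.3326, 0.1211]
ee_rot: [[0.929, -0.253, 0.271], [-0.37, -0.637, 0.676], [0.001, -0.728, -0.686]]
ft_force: [-4.6, -0.2, 11.5]
opening: 0.615
t: 29.0
tool_pos: [0.7924, 0.3337, 0.1201]
ee_rot: [[0.929, -0.251, 0.271], [-0.369, -0.635, 0.678], [0.002, -0.73, -0.683]]
ft_force: [-8.3, -1.1, 21.4]
opening: 0.613
```

View pics/z15.png

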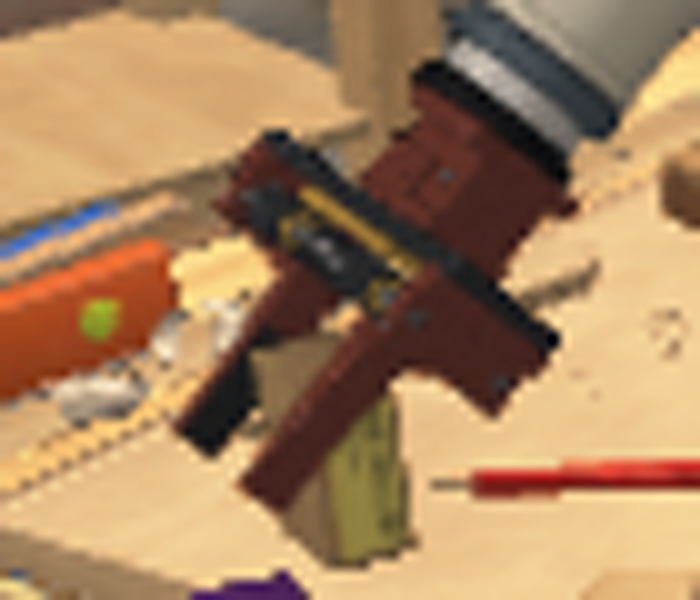

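```bash
python3 -m inch '[[[0,0,0],[0,0,4],0],[[0,0,0],[0,0,7],0],[[0,0,0],[0,0,7],0]]'; python3 -c "
from h import *
im=robot.read_camera('scene');cv2.imwrite('pics/z16.png',crop(im,195,160,70,60,10))"
```

```text
t: 29.35
tool_pos: [0.7906, 0.3316, 0.1205]
ee_rot: [[0.929, -0.256, 0.269], [-0.371, -0.64, 0.673], [-0.0, -0.725, -0.689]]
ft_force: [-2.0, -1.2, 4.9]
opening: 0.617
```

View pics/z16.png

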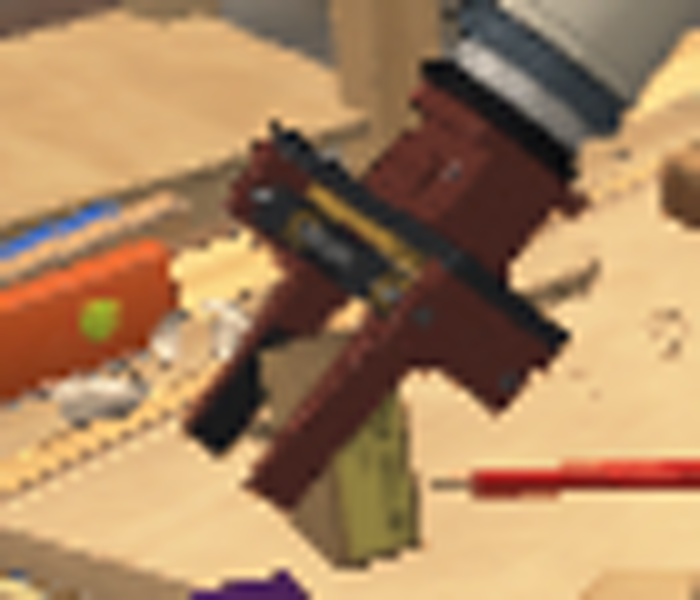

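Nearly unloaded and upright; release and back off along the tool axis.

```bash
python3 -m inch '[[[0,0,0],[0,0,0],0.65],[[0,0,0],[0,0,0],0.8],[[0,0,0],[0,0,0],1],[[0,0,0],[0,0,0],1],[[0,0,0],[0,0,0],1],[[0,0,0],[-4,-10,10],1],[[0,0,0],[-12,-30,30],1],[[0,0,0],[-24,-60,61],1]]'; python3 -m inch '[[[0,0,0],[-10,-25,50],1],[[0,0,0],[-15,-40,100],1],[[0,0,0],[-15,-40,130],1]]'; python3 look.py 17;python3 -c "
from h import *
cv2.imwrite('pics/m17.png',np.hstack([crop(cv2.imread('pics/scene17.png'),190,150,80,80,5),crop(cv2.imread('pics/top17.png'),190,100,80,80,5)]));print(robot.get_state()['tool_pos'])"
```

```text
t: 30.2
tool_pos: [0.7645, 0.2714, 0.1791]
ee_rot: [[0.929, -0.258, 0.265], [-0.369, -0.642, 0.672], [-0.003, -0.723, -0.691]]
ft_force: [0.4, 0.4, -0.3]
opening: 0.998
t: 30.5
tool_pos: [0.7507, 0.2287, 0.3135]
ee_rot: [[0.928, -0.257, 0.27], [-0.373, -0.64, 0.671], [0.0, -0.724, -0.69]]
ft_force: [0.6, 0.2, 0.8]
opening: 0.998
[0.75312362 0.23007749 0.31911415]
```

View pics/m17.png

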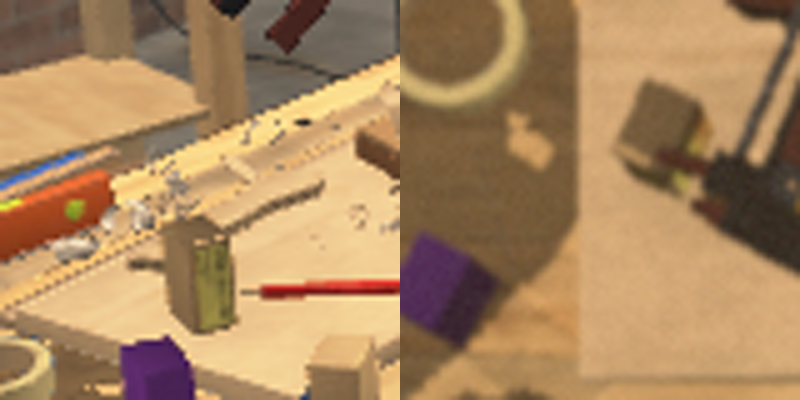

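```bash
cat > s17.py <<'E'
from h import *
def s17(v,z,n):
    o=[]
    for c,(x,y) in {'scene':(215,185),'top':(225,105)}.items():
        k=10;im=crop(cv2.imread(f'pics/{c}17.png'),x,y,40,40,k);raw=im.copy()
        wire(im,c,prism(v[0],v[1],np.radians(v[2]),-.027,.027,-.019,.019,z,z+.08),(x,y),k,(255,0,255));o+=[im]
    cv2.imwrite(n,np.hstack(o))
E
python3 -c "
from s17 import *
s17((.797,.344,-21.8),.018,'pics/w1.png')"
```

```text
(no output)
```

View pics/w1.png

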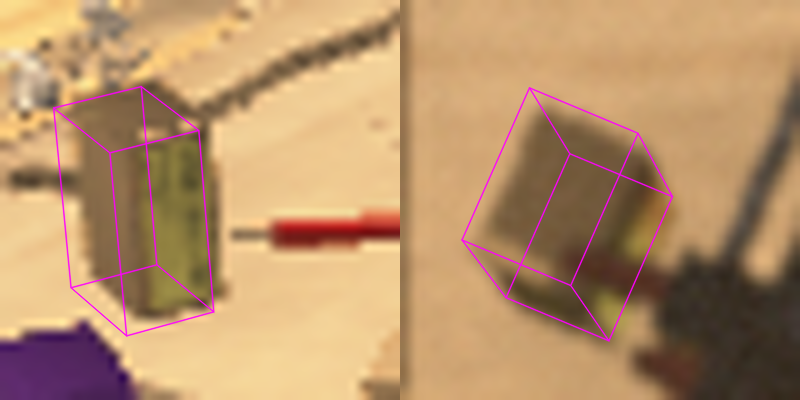

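```bash
python3 -m inch '[[[-7,3,0],[0,-15,0],1],[[-14,5.6,0],[0,-30,0],1],[[-21,8.4,0],[0,-50,0],1],[[-28,11.2,0],[0,-70,0],1],[[-35,14,0],[0,-90,0],1],[[-43,17.3,0],[0,-110,0],1],[[-43,17.3,0],[0,-120,0],1]]'; python3 look.py 17; python3 -c "
from s17 import *
s17((.797,.344,-21.8),.018,'pics/w2.png')
print(robot.get_state()['tool_pos'])
print([(round(d['confidence'],2),np.round(d['pixel'])) for c in ('top','scene') for d in robot.mark_of(c,'spare_box_mid')])"
```

```text
t: 31.3
tool_pos: [0.7511, 0.112, 0.3098]
ee_rot: [[0.929, -0.37, -0.003], [-0.37, -0.929, -0.001], [-0.003, 0.002, -1.0]]
ft_force: [0.0, -0.1, -0.1]
opening: 0.998
[0.75065233 0.11082197 0.30925031]
[(0.78, array([241., 129.])), (0.58, array([400., 234.])), (0.6, array([225., 204.])), (0.58, array([365., 187.]))]
```

View pics/w2.png

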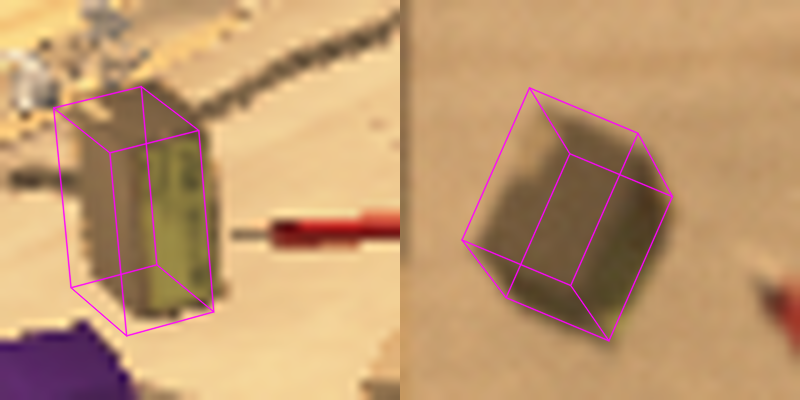

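```bash
cat > lsq17.py <<'E'
from s17 import *
from scipy.optimize import least_squares
P0=prism(.797,.344,np.radians(-21.8),-.027,.027,-.019,.019,.018,.098)
for c,o in(('scene',(215,185)),('top',(225,105))):
    print(c,np.round((proj(c,P0)-o+.5)*10-.5).astype(int).tolist())
E
python3 lsq17.py; python3 -c "
from h import *
cv2.imwrite('pics/w3.png',np.hstack([crop(cv2.imread('pics/scene17.png'),217,187,32,34,12),np.clip(crop(cv2.imread('pics/top17.png'),228,110,32,34,12)*1.5,0,255).astype(np.uint8)]))"
```

```text
scene [[213, 311], [156, 264], [71, 287], [126, 335], [198, 130], [141, 86], [53, 108], [109, 152]]
top [[208, 340], [272, 196], [169, 153], [106, 297], [170, 285], [238, 133], [129, 87], [62, 240]]
```

View pics/w3.png

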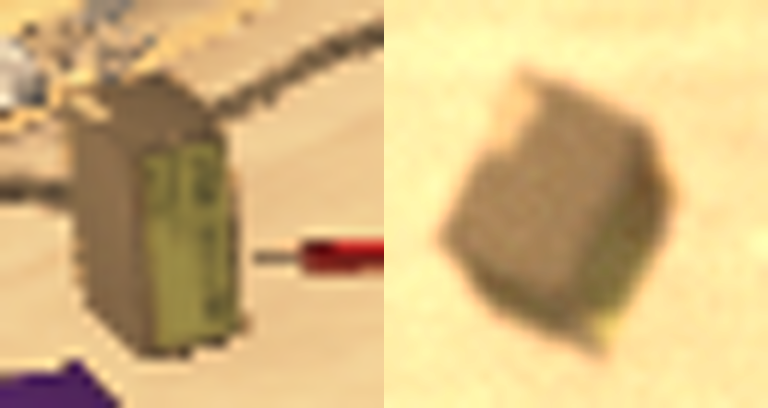

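```bash
cat > lsq17.py <<'E'
from s17 import *
from scipy.optimize import least_squares
S={0:(238,333),3:(148,357),2:(90,303),4:(222,140),5:(160,75),6:(70,110),7:(140,155)}
T={4:(191,290),7:(56,235),6:(136,72),5:(264,125),0:(221,355),1:(291,195),3:(106,305)}
def r(v,cams='st'):
    Q=prism(v[0],v[1],v[2],-.027,.027,-.019,.019,v[3],v[3]+.08);o=[]
    for k,c,D,off in(('s','scene',S,(217,187)),('t','top',T,(228,110))):
        if k not in cams:continue
        p=proj(c,Q)
        for i,uv in D.items():o+=list(p[i]-((np.array(uv)+.5)/12-.5+off))
    return np.array(o)
for cams in('t','s','st'):
    s=least_squares(r,[.797,.344,-.38,.018],args=(cams,));print(cams,np.round(s.x,4),np.degrees(s.x[2]),np.sqrt(np.mean(s.fun**2)))
s17((s.x[0],s.x[1],np.degrees(s.x[2])),s.x[3],'pics/w4.png')
E
python3 lsq17.py
```

```text
t [ 0.8177  0.3568 -0.3935 -0.0823] -22.544607800386878 0.34124589806203276
s [ 0.9207  0.2133 -0.3724 -0.0602] -21.336670986681288 0.40353047065114284
st [ 0.7924  0.3395 -0.3957  0.0201] -22.67469645194933 0.7585316424397441
```

View pics/w4.png

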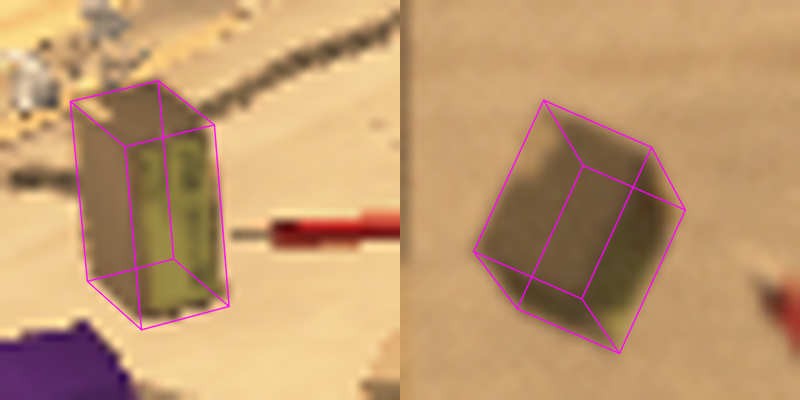

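```bash
python3 -m inch '[[[0,0,8],[10,45,0],0.7],[[0,0,16],[20,90,0],0.7],[[0,0,24],[30,135,0],0.7],[[0,0,32],[40,180,-20],0.7],[[0,0,40],[44,220,-50],0.7],[[0,0,48],[44,231,-85],0.7],[[0,0,56],[44,231,-90],0.7],[[0,0,64],[44,231,-90],0.7]]'; python3 -m inch '[[[0,0,8],[0,0,0],0.7],[[0,0,16],[0,0,0],0.7],[[0,0,24],[0,0,0],0.7],[[0,0,26],[0,0,0],0.7],[[0,0,26],[0,0,0],0.7]]'; python3 look.py 18; python3 -c "
from h import *
cv2.imwrite('pics/m18.png',np.hstack([crop(cv2.imread('pics/scene18.png'),190,150,80,80,5),crop(cv2.imread('pics/top18.png'),190,100,80,80,5)]));print(robot.get_state()['tool_pos'])"
```

```text
t: 32.3
tool_pos: [0.7932, 0.3432, 0.2162]
ee_rot: [[0.737, 0.676, -0.007], [0.676, -0.737, -0.001], [-0.006, -0.004, -1.0]]
ft_force: [-0.3, 0.8, 0.3]
opening: 0.703
t: 32.8
tool_pos: [0.7946, 0.3424, 0.2199]
ee_rot: [[0.372, 0.928, -0.002], [0.928, -0.372, -0.001], [-0.001, -0.001, -1.0]]
ft_force: [0.4, -0.5, 0.7]
opening: 0.699
[0.794758   0.34237917 0.2199721 ]
```

View pics/m18.png

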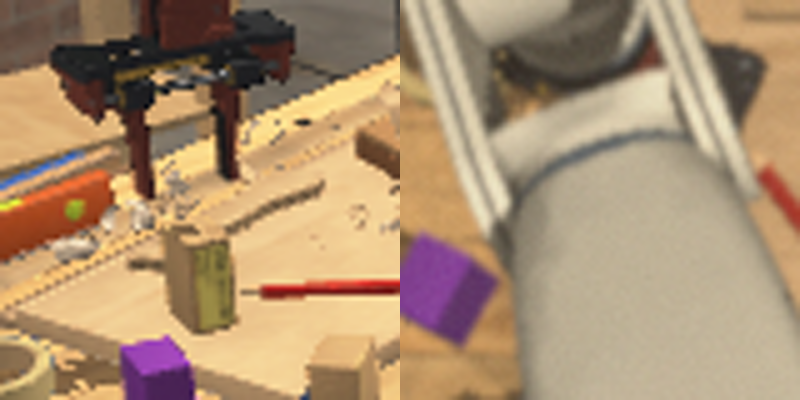

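```bash
python3 -m inch '[[[0,0,0],[-1,-2,-25],0.7],[[0,0,0],[-1,-2,-50],0.7],[[0,0,0],[-1,-2,-75],0.7],[[0,0,0],[-1,-2,-88],0.7],[[0,0,0],[-1,-2,-88],0.7]]'; python3 -m inch '[[[0,0,0],[0,0,0],0],[[0,0,0],[0,0,0],0],[[0,0,0],[0,0,0],0],[[0,0,0],[0,0,0],0]]'; python3 -c "
from h import *
im=robot.read_camera('scene');cv2.imwrite('pics/z19.png',crop(im,195,160,70,70,8))"
```

```text
t: 33.4
tool_pos: [0.7927, 0.3399, 0.1291]
ee_rot: [[0.373, 0.928, -0.005], [0.928, -0.373, -0.004], [-0.005, -0.003, -1.0]]
ft_force: [0.0, 0.2, -0.2]
opening: 0.7
t: 33.8
tool_pos: [0.7946, 0.3404, 0.1339]
ee_rot: [[0.372, 0.928, 0.001], [0.928, -0.372, -0.002], [-0.002, 0.002, -1.0]]
ft_force: [-0.6, -2.0, 4.3]
opening: 0.433
```

View pics/z19.png

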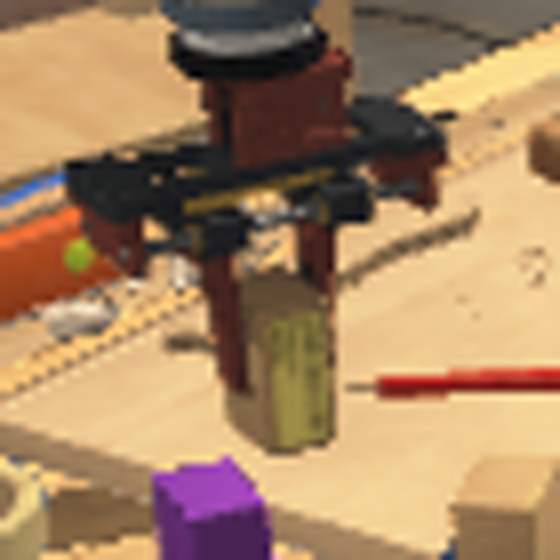

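```bash
python3 -m inch '[[[0,0,0],[0,0,0],0.7],[[0,0,0],[0,0,0],0.7],[[0,0,0],[0,0,0],0.7],[[0,0,0],[0,0,40],0.7],[[0,0,0],[0,0,75],0.7],[[0,0,-8],[0,0,85],0.8],[[0,0,-16],[0,0,85],1],[[0,0,-24],[0,0,85],1]]'; python3 -m inch '[[[0,0,-8],[0,0,0],1],[[0,0,-16],[0,0,0],1],[[0,0,-24],[0,0,0],1],[[0,0,-32],[0,0,0],1],[[0,0,-40],[0,0,0],1],[[0,0,-48],[0,0,0],1],[[0,0,-56],[0,0,0],1],[[0,0,-64],[0,0,0],1]]'; python3 -m inch '[[[0,0,-2],[0,0,-30],1],[[0,0,-2],[0,0,-60],1],[[0,0,-2],[0,0,-82],1],[[0,0,-2],[0,0,-92],1],[[0,0,-2],[0,0,-92],1],[[0,0,-2],[0,0,-92],1]]'
```

```text
t: 34.65
tool_pos: [0.7941, 0.3407, 0.2179]
ee_rot: [[0.722, 0.692, -0.001], [0.692, -0.722, -0.001], [-0.002, 0.0, -1.0]]
ft_force: [0.4, -0.0, -0.2]
opening: 0.93
t: 35.45
tool_pos: [0.7938, 0.3405, 0.2166]
ee_rot: [[0.939, -0.345, -0.003], [-0.345, -0.939, 0.001], [-0.003, 0.0, -1.0]]
ft_force: [0.0, 0.1, 0.1]
opening: 1.0
t: 36.05
tool_pos: [0.7946, 0.3407, 0.1261]
ee_rot: [[0.928, -0.372, -0.001], [-0.372, -0.928, 0.002], [-0.002, -0.001, -1.0]]
ft_force: [0.9, 0.9, -0.4]
opening: 1.0
```

```bash
python3 -m inch '[[[0,0,0],[0,0,0],0],[[0,0,0],[0,0,0],0],[[0,0,0],[0,0,0],0],[[0,0,0],[0,0,0],0],[[0,0,0],[0,0,0],0],[[0,0,0],[0,0,0],0]]'; python3 -m inch '[[[0,0,0],[0,0,5],0],[[0,0,0],[0,0,18],0],[[0,0,0],[0,0,38],0],[[0,0,0],[0,0,60],0],[[0,0,0],[0,0,82],0],[[0,0,0],[0,0,104],0],[[0,0,0],[0,0,117],0],[[0,0,0],[0,0,120],0]]';  python3 -m inch '[[[0,0,-3],[-8,2,0],0],[[0,0,-8],[-25,6,0],0],[[0,0,-14],[-50,12,0],0],[[0,0,-20],[-80,20,0],0],[[0,0,-26],[-110,27,0],0],[[0,0,-32],[-140,34,0],0],[[0,0,-38],[-170,42,0],0],[[0,0,-42.2],[-200,49,0],0]]'; python3 -m inch '[[[0,0,0],[-25,6,0],0],[[0,0,0],[-43,10,0],0],[[0,0,0],[-55,14,0],0],[[0,0,0],[-61,14.5,0],0],[[0,0,0],[-61,14.5,0],0],[[0,0,0],[-61,14.5,0],0]]'; python3 look.py 20; python3 held.py 20
```

```text
t: 36.65
tool_pos: [0.794, 0.3405, 0.1255]
ee_rot: [[0.928, -0.372, -0.002], [-0.372, -0.928, 0.001], [-0.003, -0.0, -1.0]]
ft_force: [-0.8, -0.1, 2.1]
opening: 0.613
t: 37.45
tool_pos: [0.795, 0.3409, 0.2495]
ee_rot: [[0.928, -0.372, 0.003], [-0.372, -0.928, 0.003], [0.001, -0.004, -1.0]]
ft_force: [0.7, 0.2, -2.3]
opening: 0.615
t: 38.25
tool_pos: [0.5924, 0.3895, 0.2446]
ee_rot: [[0.434, -0.901, -0.002], [-0.901, -0.434, 0.002], [-0.003, 0.001, -1.0]]
ft_force: [-0.5, 0.3, -2.3]
opening: 0.612
t: 38.85
tool_pos: [0.5337, 0.4039, 0.2451]
ee_rot: [[0.437, -0.899, -0.001], [-0.899, -0.437, 0.003], [-0.003, -0.001, -1.0]]
ft_force: [0.7, 0.2, -2.7]
opening: 0.612
tcp [0.5338 0.4037 0.245 ] rack xy [0.0006 0.0195] yaw -64.10360746554552
```

View pics/h20.png

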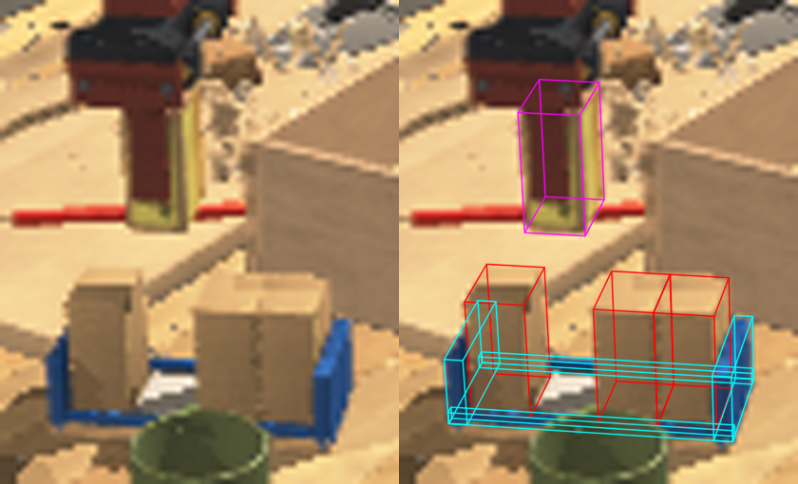

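```bash
python3 -m inch '[[[0,0,0],[0,0,-10],0],[[0,0,0],[0,0,-25],0],[[0,0,0],[0,0,-40],0],[[0,0,0],[0,0,-50],0],[[0,0,0],[0,0,-58],0],[[0,0,0],[0,0,-62],0],[[0,0,0],[0,0,-62],0]]'; python3 look.py 21; python3 held.py 21
```

```text
t: 39.65
tool_pos: [0.5328, 0.4039, 0.1823]
ee_rot: [[0.437, -0.899, -0.002], [-0.899, -0.437, 0.002], [-0.003, 0.001, -1.0]]
ft_force: [0.4, 0.4, -2.8]
opening: 0.618
tcp [0.5332 0.4042 0.1834] rack xy [-0.0001  0.0192] yaw -64.06306942844236
```

View pics/h21.png

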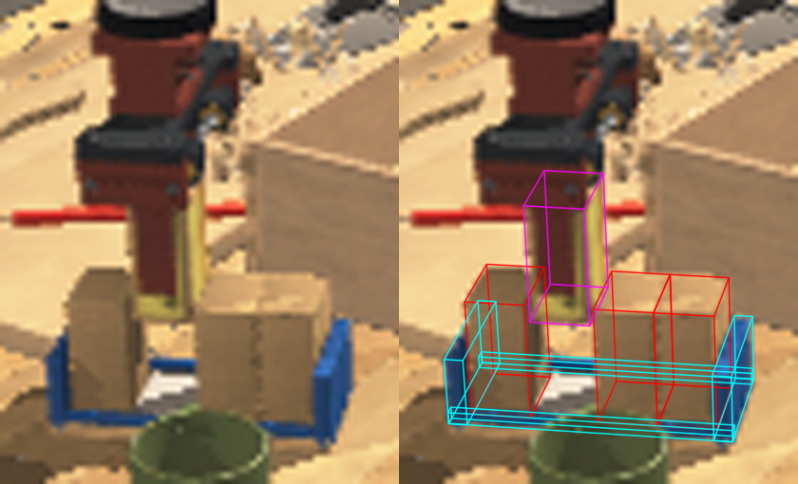

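```bash
python3 -m inch '[[[0,0,0],[0,0,-10],0],[[0,0,0],[0,0,-22],0],[[0,0,0],[0,0,-34],0],[[0,0,0],[0,0,-44],0],[[0,0,0],[0,0,-52],0],[[0,0,0],[0,0,-57],0],[[0,0,0],[0,0,-57],0]]'; python3 look.py 22; python3 held.py 22
```

```text
t: 40.45
tool_pos: [0.5326, 0.4037, 0.125]
ee_rot: [[0.437, -0.899, -0.002], [-0.899, -0.437, 0.001], [-0.002, 0.002, -1.0]]
ft_force: [-0.2, 0.2, -3.0]
opening: 0.613
tcp [0.5331 0.4041 0.1262] rack xy [-0.      0.0191] yaw -64.0644307722115
```

View pics/h22.png

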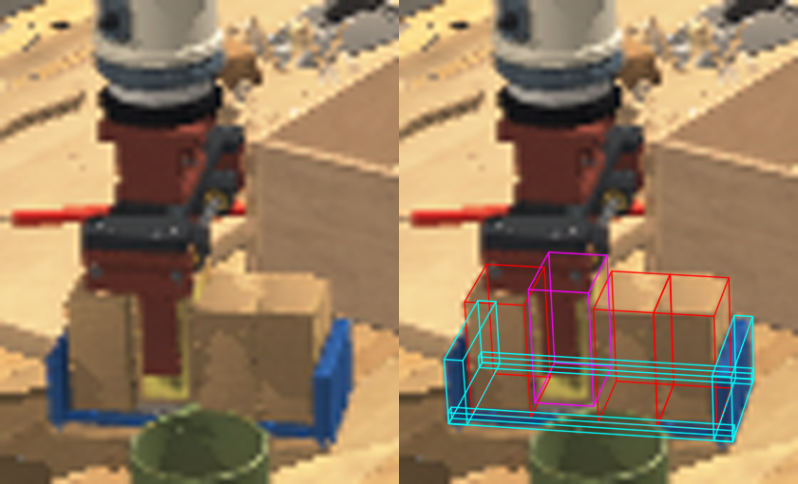

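Going in without contact. Lower the last bit in small steps.

```bash
python3 -m inch '[[[0,0,0],[0,0,-3],0],[[0,0,0],[0,0,-6],0],[[0,0,0],[0,0,-6],0]]'; python3 -m inch '[[[0,0,0],[0,0,-3],0],[[0,0,0],[0,0,-3],0]]';  python3 -m inch '[[[0,0,0],[0,0,-3],0],[[0,0,0],[0,0,-3],0]]'
```

```text
t: 40.85
tool_pos: [0.5328, 0.4038, 0.1199]
ee_rot: [[0.437, -0.899, -0.002], [-0.899, -0.437, 0.002], [-0.003, 0.0, -1.0]]
ft_force: [0.4, -0.0, -2.9]
opening: 0.612
t: 41.05
tool_pos: [0.5328, 0.4038, 0.1167]
ee_rot: [[0.437, -0.899, -0.002], [-0.899, -0.437, 0.002], [-0.003, 0.001, -1.0]]
ft_force: [-0.3, 0.7, -3.0]
opening: 0.616
t: 41.25
tool_pos: [0.5328, 0.4038, 0.1137]
ee_rot: [[0.437, -0.899, -0.002], [-0.899, -0.437, 0.002], [-0.003, 0.001, -1.0]]
ft_force: [-0.1, 0.2, -2.5]
opening: 0.618
```

```bash
for i in 1; do python3 -m inch '[[[0,0,0],[0,0,-2.5],0],[[0,0,0],[0,0,-2.5],0]]'; done; python3 -m inch '[[[0,0,0],[0,0,-2],0],[[0,0,0],[0,0,-2],0]]'
```

```text
t: 41.45
tool_pos: [0.5335, 0.4043, 0.1134]
ee_rot: [[0.437, -0.899, -0.0], [-0.899, -0.437, 0.003], [-0.003, -0.001, -1.0]]
ft_force: [-3.5, -2.6, 10.1]
opening: 0.611
t: 41.65
tool_pos: [0.5341, 0.4047, 0.1133]
ee_rot: [[0.438, -0.899, 0.002], [-0.899, -0.438, 0.004], [-0.003, -0.003, -1.0]]
ft_force: [-5.4, -4.7, 23.0]
opening: 0.614
```

```bash
python3 -m inch '[[[0,0,0],[0,0,3.5],0],[[0,0,0],[0,0,3.5],0],[[0,0,0],[0,0,3.5],0.7],[[0,0,0],[0,0,3.5],1],[[0,0,0],[0,0,3.5],1],[[0,0,0],[0,0,3.5],1],[[0,0,0],[0,0,3.5],1]]'; python3 -m inch '[[[0,0,0],[0,0,20],1],[[0,0,0],[0,0,60],1],[[0,0,0],[0,0,110],1],[[0,0,0],[0,0,160],1],[[0,0,0],[0,-50,210],1],[[0,0,0],[0,-100,250],1],[[0,0,0],[-20,-150,280],1],[[0,0,0],[-40,-200,300],1]]'; python3 look.py 23; python3 -c "
from fit import *
from ov import ov
F=feats('23')
v0=[.516,.3957,np.radians(-64.),.060,.019,-.022,-.060]
ov('o23.png',v0[:3],v0[3:],'23')"
```

```text
t: 42.35
tool_pos: [0.533, 0.404, 0.1129]
ee_rot: [[0.437, -0.899, -0.001], [-0.899, -0.437, 0.002], [-0.003, 0.0, -1.0]]
ft_force: [0.4, -0.1, 0.3]
opening: 0.991
t: 43.15
tool_pos: [0.508, 0.2465, 0.3923]
ee_rot: [[0.438, -0.899, 0.001], [-0.899, -0.438, 0.003], [-0.003, -0.002, -1.0]]
ft_force: [0.0, -0.2, -0.5]
opening: 1.001
```

View pics/l23.png

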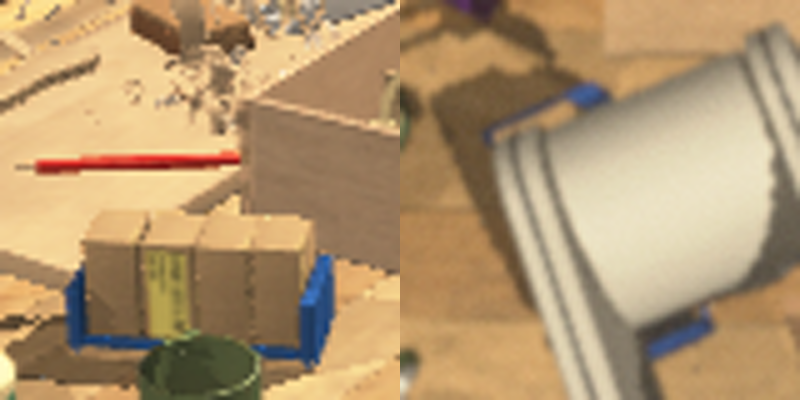

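View pics/o23.png

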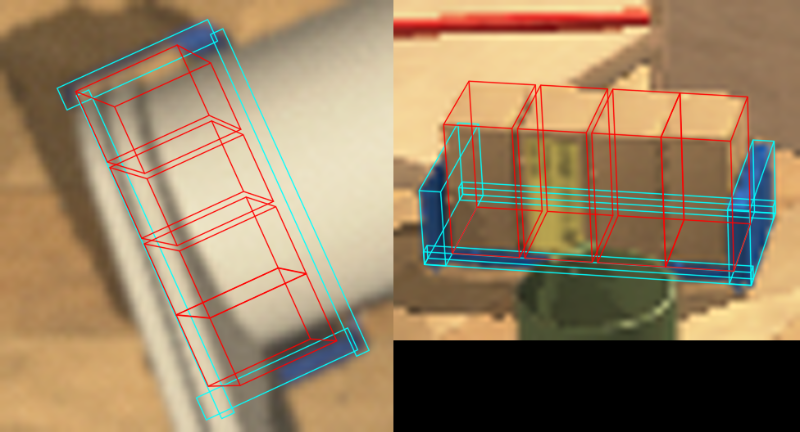

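```bash
python3 -m inch '[[[0,0,0],[-15,-50,5],1],[[0,0,0],[-25,-95,10],1],[[0,0,0],[-35,-140,12],1],[[0,0,0],[-40,-180,12],1],[[0,0,0],[-40,-200,12],1],[[0,0,0],[-40,-200,12],1]]'; python3 look.py 24; python3 -c "
from fit import *
from ov import ov
F=feats('24')
v0=[.516,.3957,np.radians(-64.),.060,.019,-.022,-.060]
ov('o24.png',v0[:3],v0[3:],'24')"
```

```text
t: 43.85
tool_pos: [0.4679, 0.046, 0.4022]
ee_rot: [[0.435, -0.901, -0.001], [-0.901, -0.435, 0.002], [-0.003, 0.0, -1.0]]
ft_force: [-0.3, 0.5, -0.7]
opening: 0.998
```

View pics/o24.png

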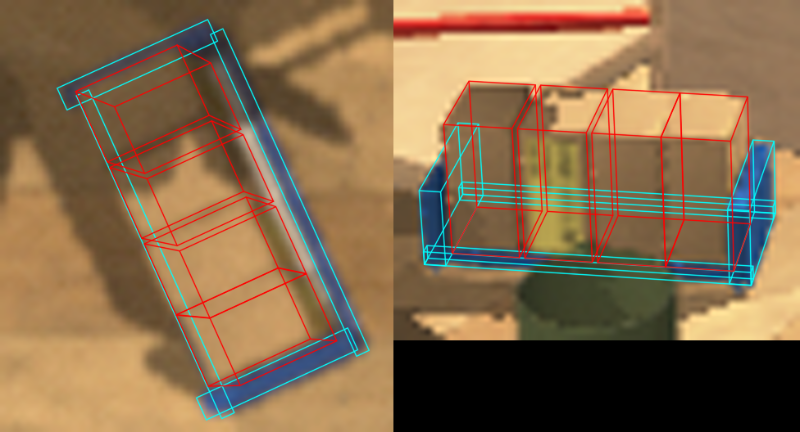

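View pics/l24.png

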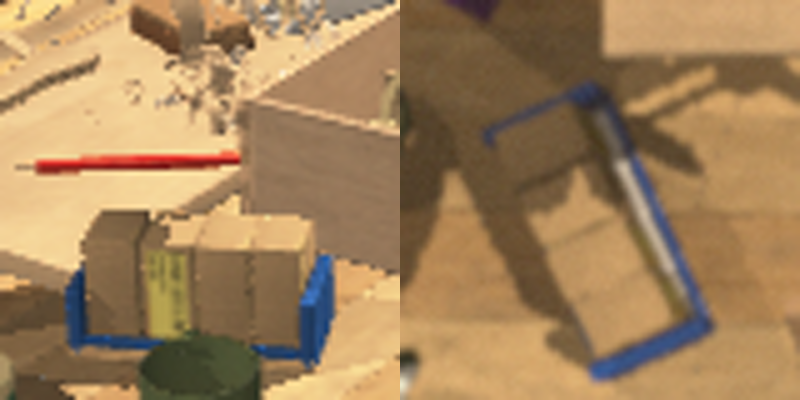

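View pics/top24.png

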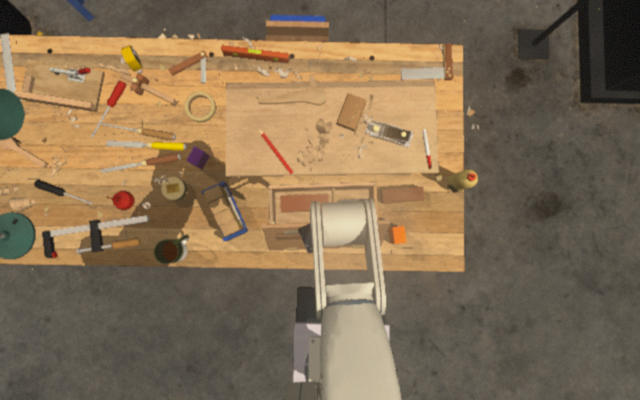

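```bash
python3 -c "
from plant import robot
print(robot.job_done(),robot.get_state()['t'])"
```

```text
the job is handed in; nothing more can be done
the job is handed in; nothing more can be done
```

The spare box is now in the rack. All four boxes stand upright side by side, and I handed the job in about 44 s into the 62 s limit.

**Making room:** I gripped row_a by its narrow faces and slid it against its cheek. I then slid row_b towards row_c until both stopped at the other cheek. That left a slot of about 43 mm for the 38 mm box. None of the three was lifted.

**One mishap:** On the way to the rack the spare box hit the raised lid of the tool box. The lid top is at about 0.32 m and I had not measured it beforehand. The box swung about 47° in the grip.
- I tilted the tool to bring the box upright and stood it on the flat board beyond the rack.
- I then centred it by squeezing it across its thickness, gripped it again, and lowered it into the slot.
- No readings above about 25 N were reported at the end of any move. The force at the moment of the knock falls between readings, so I can't give a figure for it.

**Last checks:**
- **Insertion:** The box went in without side contact and stopped on the rack floor at a TCP height of 0.1135 m. I expected about 0.115 m.
- **Scene picture:** It shows four boxes of equal height, side by side, matching the outlines I projected for them.
- **Top picture:** It shows the same row, though shadow hides part of row_a there.
- **Other things:** The mug, tin, glue bottle, offcut and both look-alikes appear to be where they were. I checked them only by eye in the last top picture.

The spare box shows a yellow narrow face towards the mug, while the other three show brown ones. I took that as a difference in printing and left it.

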